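# Close up the Y-strainer over the sink: cap by hand, then spanner

## Task

Close the water strainer on the shelf: grip its brass hex cap with the fingers and turn it clockwise until its white line stands at the yellow mark, then use the spanner to tighten it on until the white line stands at the red mark. Keep the fingers off the cap beyond the yellow mark and the spanner off it before. Finally lay the spanner along the sloped two-bar rest, centred and lying on both bars, and leave the other things on the shelf where they stand.

Things in the scene. Friction and masses are not known exactly. Their poses are not given: they have to be found in the camera images.
- strainer: Brass Y-strainer in a fixed pipe. Origin on the shelf below the hex cap's centre; x along the pipe, z up. Pipe axis 50 mm high, 26 mm thick (strainer body up to 54), from x = -130 to +140 mm. The branch with the cap leans 0.61 rad from vertical to -x: axis n = (-0.573, 0, 0.820). Flange 72 mm across under the cap, its top 18 mm below the cap's centre along n.
- valve_handle (a point): Middle of the top of the fixed isolating valve's blue bar handle, 60 mm long across the pipe, on the strainer's pipe on the robot's side of the cap, 103 mm above the shelf.
- cap (a joint): Turn of the hex cap, rad; grows as it is tightened, clockwise seen from outside (looking along -n). 1.3 = white line at the yellow mark on the flange, 2.0 = at the red mark. Friction of about 0.3 N m both ways; it stays where it is left and neither rises nor sinks. Starts between 0 and 0.6.
- cap_grip (a point): Centre of the brass hex cap, 140 mm above the shelf. Hexagon 40 mm across flats, 46 mm across corners, 32 mm high along n. Turns with the cap: z = n (outward), x to the corner with the white line; corners at 0, 60, 120.. deg from x, flats' normals at 30, 90, 150.. deg. At joint 0 its x is (0.820, 0, 0.573) in the strainer's frame.
- wrench: Loose open-ended spanner, 190 mm long, 0.2-0.33 kg, lying flat. Origin on its underside under the grip; x to the jaw, z up. Handle 22 mm wide, 16 mm thick from x = -70 to +57 mm; orange sleeve on it 24 mm wide, 24 mm high (underside flush), x = -55 to +30 mm. Head 16 mm thick, 82 mm wide, x = +49 to +122 mm. Centre of mass about 15 mm from the origin towards the jaw.
- wrench_jaw (a point): Centre of the jaw (the hexagon's centre goes here): 95 mm from the spanner's origin along x, 8 mm above its underside. 43 mm opening between parallel prongs; floor of the jaw 28 mm behind this point; prongs reach 27 mm ahead of it and flare out over the last 15 mm. It takes the cap with a corner towards the jaw's floor, with about 0.15 rad of play either way.
- rack: Fixed sloped rest for the spanner: white base 150 x 90 x 6 mm with two steel bars 10 mm wide and 90 mm long along its y, at x = -50 and +50 mm (90 mm gap). Origin under the base's centre. The bar at -x is the lower: the plane over both bars rises 0.25 per unit towards +x (0.245 rad).
- rack_top (a point): Point on the plane over the two bars, midway between them, 85 mm above the shelf. The spanner's origin belongs here, its length along the rest's x (either way round). Axes as the rest's body.
- can: Blue shaving-foam can, 50 mm across, 165 mm tall, standing beside the strainer; on one side of it or the other. Origin under its centre.
- bowl: White ceramic bowl, 90 mm across, 45 mm tall, on the other side of the strainer. Origin under its centre.
- tumbler: Glass tumbler, 70 mm across, 95 mm tall. Origin under its centre.
- brush: Shaving brush standing on its wooden handle, 44 mm across, 107 mm tall. Origin under its centre.
- case: Grey plastic shaving case with clip-on lid, 124 x 194 x 63 mm. Origin under its centre.
- clipper: Chrome nail clipper, 15 x 80 x 15 mm, lying near the far edge; long side along y. Origin under its centre.
- dispenser: Blue ceramic soap dispenser, 66 mm across, 150 mm tall. Origin under its centre.
There are look-alikes about, which are no part of the job. Of the things shaped like the wrench, the bare steel one is meant.

How it is judged:
On the way, in this order (a step that is already met when the one before it is completed fails the run):
1. the fingers, gripping the cap, have turned its white line to the yellow mark (value of joint cap between 1.1 and 1.5 rad and contact force between the fingers and cap above 1 N), for 0.1 s.
2. the spanner, on the cap, has turned its white line to the red mark (value of joint cap between 1.83 and 2.17 rad and contact force between wrench and cap above 0.2 N), for 0.1 s.
At the end, for the whole second after the job is handed in: White line at the red mark (joint 2.0 +- 0.17 rad); spanner at rest on both bars, its origin within 30 mm of the middle of the rest along and across and -10 to +12 mm in height, tilted 0.13-0.36 rad with the slope, within 0.5 rad of the length of the rest (value of joint cap between 1.83 and 2.17 rad and x of wrench in the frame of rack_top between -0.03 and 0.03 m and y of wrench in the frame of rack_top between -0.03 and 0.03 m and z of wrench in the frame of rack_top between -0.01 and 0.012 m and angle between wrench's own z axis and vertical between 0.13 and 0.36 rad and angle between the x axis of wrench and the x axis of rack, either way round below 0.5 rad and contact force between wrench and rack above 0.5 N and linear speed of wrench below 0.02 m/s); the robot touches nothing.
It fails at once if the fingers touch the cap when it is well beyond the yellow mark (value of joint cap above 1.55 rad and contact force between the fingers and cap above 0.5 N).
It fails at once if the spanner works on the cap before it has been turned to the yellow mark by hand (value of joint cap below 1.05 rad and contact force between wrench and cap above 0.5 N).
It fails at once if the can or bowl is shifted by more than 25 mm or tipped (distance of any of can, bowl from where it was at the start of the episode above 0.025 m or angle between any of can, bowl's own z axis and vertical above 0.35 rad).
It fails at once if the tumbler, brush, case, clipper or dispenser is shifted by more than 25 mm or tipped (distance of any of tumbler, brush, case, clipper, dispenser from where it was at the start of the episode above 0.025 m or angle between any of tumbler, brush, case, clipper, dispenser's own z axis and vertical above 0.35 rad).
It also fails if it takes over 69 s, if anything falls off the work surface, if the arm or the gripper's body presses on something with over 40 N, if the wrist force passes 120 N, or if a joint passes its speed limit or range.

## Robot

A 6-joint arm with a two-finger parallel gripper is mounted at the origin on the work surface. World frame = base frame: x ahead of the robot, y to its left, z up, the work surface at z = 0. Lengths are in m, angles in rad, forces in N, time in s.
With the tool pointing down it reaches from about 0.25 to 0.775 m from the base axis. Payload 4 kg.
Tool frame: the origin (TCP) lies midway between the tips of the shut fingers; the grasp point (between the pads) lies 19 mm behind it; z points along the fingers, y is the line along which they close (so a half turn about z gives the same grasp; the last joint's range is limited). The gripper opens to 94 mm and grips with 3 to 60 N. Pads are 16 mm wide; open, the fingers measure 119 mm over their backs; the gripper's body (75 mm by 177 mm) begins 78 mm behind the grasp point.
Start: joints at [-1.451, 0.087, 1.371, -0, 1.684, -0.103], TCP at [0.122, -0.536, 0.206] pointing down, gripper open.
Joint ranges: [-3.1, 3.1], [-0.76, 2.03], [0.27, 2.55], [-1.08, 4.22], [0.17, 2.65], [-2.57, 2.57]. Speed limits (rad/s): [2.79, 2.79, 3.14, 3.14, 3.14, 3.14].

## Interface

Orientations are given as [roll, pitch, yaw] about the fixed x, y, z axes, in that order (R = Rz(yaw) Ry(pitch) Rx(roll)).
In Python, from bench import robot gives the robot as it stands. The module is installed in compiled form; this text tells all that it offers.
- The arm moves only by the tool arm_command, never from a script. Its argument "targets" is a list of rows, each a list of 4 numbers: the shift along the world's x, y, z as a fraction of full scale, then the turn about the world's z as a fraction of full scale. A call has 1 to 8 rows; each row is the pose to reach, as a shift and turn from the pose commanded when the call began; what a row does not reach only later rows make up. Full scale, the value 1, is 0.5 m for a shift and 120 degrees for a turn. A row lasts 1/12 s, in which the tool goes at most 41.7 mm and 7.16 degrees, less where a joint would pass 70% of its speed; a pose out of reach is approached as far as the arm can. A call with a number of a shift or a turn outside -1 to 1 is refused whole. A call with a gripper value outside its range is refused whole. "claw" is the closure, from 0 (fully open) to 1 (shut), set as the call begins (left out, the last holds). The fingers move at their own pace and stop on an object; the grip force is fixed at half the most. Time passes only in rows, so rows that repeat a pose let the fingers close. It gives the time, the measured TCP pose, the force, the opening and the grip force at its end, in the units of the state.
- robot.get_obs(): the state, without advancing time (a new reading comes with each control period).
- robot.snapshot(name): name is "scene" or "top" or "wrist"; returns the picture (420x560x3 uint8, red, green, blue); there is no depth.
- robot.camera_info(name): a dict with "vfov" (degrees; the focal length in pixels is half the picture's height over the tangent of half this angle, whatever the lens; pixels are square), "cx", "cy" (the principal point, pixels), "extrinsics" (4x4, takes a point from camera to world coordinates); the wrist camera has in their place "T_tool_cam" (4x4, takes a point from camera to tool coordinates, whose origin is the TCP and whose axes are the flange's). Camera axes: x right, y up, looking along -z (the intrinsics and any distortion apply to the point x, -y, -z); pixel columns grow to the right and rows downward; lengths in m; the calibration is good to about 2 mm. A picture is of the moment at which its call begins: read the wrist's pose just before it. camera_info takes no time and is no camera call.
- robot.close_job(): hands the job in; it is judged then, once.
The state is a dict: "time": time; "joint_positions": joint angles; "qvel": joint speeds; "joint_torque": joint torques, N m; "tool_pos": TCP position; "ee_rot": TCP orientation; "wrist_force": force on the tool from outside, world axes, zero at the start; "wrist_torque": the same for the moment, N m; "width": finger opening in m; "finger_force": force on a finger pad.
Only numpy, scipy, OpenCV 4.12 (cv2) and the standard library are available. Lean on these libraries where they do the work, as an engineer would, in place of code of your own. Each camera call takes 0.05 s, during which the arm holds its last target. There are 200 camera calls.

## Working session

There is one attempt and no reset: what is moved stays moved. The work goes in short steps, Python scripts to look and compute and a tool call to move; the robot and the scene stay as the last step left them, time stands still between calls to the robot, and variables do not carry over. Pictures are saved under pics/ and viewed, at most 10 in all, crops included, and the job is handed in when it is done.

Besides the shell and the picture viewer there is one more tool, called after "Call:" as name(argument=value, ...) on one line, values as JSON. arm_command: Moves the arm, as the interface text tells. Shift numbers are shares of 0.5 m and turn numbers shares of 120 degrees, none past 1 either way. Its arguments: {"type":"object","properties":{"targets":{"type":"array"},"claw":{"type":"number"}},"required":["targets"]}

```bash
mkdir -p pics; python3 - <<'E'
from bench import robot
import cv2,numpy as np
o=robot.get_obs();print({k:np.round(v,3).tolist() for k,v in o.items()})
for n in("scene","top","wrist"):
    im=robot.snapshot(n);cv2.imwrite(f"pics/{n}0.png",im[:,:,::-1]);c=robot.camera_info(n);print(n,{k:np.round(v,4).tolist() if not isinstance(v,str) else v for k,v in c.items()})
a=cv2.imread("pics/scene0.png");b=cv2.imread("pics/top0.png")
E
```

```text
{'time': 0.0, 'joint_positions': [-1.451, 0.088, 1.372, -0.0, 1.684, -0.103], 'qvel': [0.0, -0.001, -0.001, 0.001, 0.001, 0.002], 'joint_torque': [-0.001, -34.018, -30.243, 0.072, 0.033, -0.0], 'tool_pos': [0.121, -0.536, 0.204], 'ee_rot': [-3.139, -0.0, 0.223], 'wrist_force': [0.061, 0.413, -0.234], 'wrist_torque': [-0.028, 0.023, 0.026], 'finger_force': 0.0, 'width': 0.094}
scene {'vfov': 53.8518, 'cx': 279.9152, 'cy': 201.9481, 'extrinsics': [[0.5099, -0.7369, 0.4438, 1.0139], [0.8602, 0.4412, -0.2557, -0.2522], [-0.0074, 0.5121, 0.8589, 0.9363], [0.0, 0.0, 0.0, 1.0]]}
top {'vfov': 47.9245, 'cx': 275.6126, 'cy': 210.5566, 'extrinsics': [[-0.0121, 0.9952, -0.0967, 0.4823], [-0.9994, -0.0152, -0.0314, -0.0219], [-0.0327, 0.0962, 0.9948, 1.2377], [0.0, 0.0, 0.0, 1.0]]}
wrist {'vfov': 62.4236, 'cx': 276.2533, 'cy': 210.3145, 'T_tool_cam': [[-0.0017, 0.9647, 0.2632, 0.0769], [1.0, 0.0016, 0.0006, 0.0003], [0.0002, 0.2632, -0.9647, -0.18], [0.0, 0.0, 0.0, 1.0]]}
```

View pics/scene0.png

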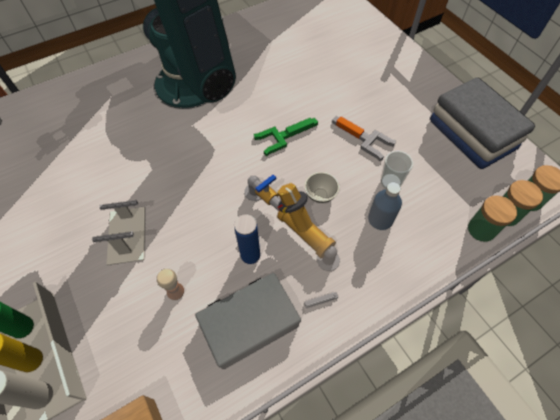

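View pics/top0.png

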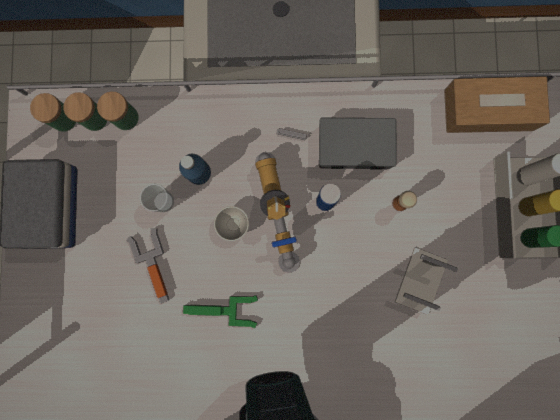

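Scene/top pictures: the strainer is at top px (278,210), with the cap leaning towards the robot and the blue valve handle at (284,241). The can is at (327,197), the bowl at (231,224) and the rest at (420,280). Two things are spanner-shaped: steel with an orange sleeve at top px (150,265), and all-green at (225,310). The bare steel one is the one meant, to be confirmed in a close crop.

```bash
cat > h.py <<'E'
from bench import robot
import cv2,numpy as np
from scipy.spatial.transform import Rotation as R
def cam(n,obs=None):
    c=robot.camera_info(n);f=210/np.tan(np.radians(c["vfov"])/2)
    if n!="wrist": T=np.array(c["extrinsics"])
    else:
        o=obs or robot.get_obs();W=np.eye(4);W[:3,:3]=R.from_euler('xyz',o["ee_rot"]).as_matrix();W[:3,3]=o["tool_pos"];T=W@np.array(c["T_tool_cam"])
    return f,c["cx"],c["cy"],T
def ray(c,u,v):
    f,cx,cy,T=c;d=T[:3,:3]@np.array([(u-cx)/f,-(v-cy)/f,-1]);return T[:3,3],d/np.linalg.norm(d)
def onz(c,u,v,z):
    p,d=ray(c,u,v);return p+d*(z-p[2])/d[2]
def tri(*cuv):
    A=np.zeros((3,3));b=np.zeros(3)
    for c,u,v in cuv:
        p,d=ray(c,u,v);M=np.eye(3)-np.outer(d,d);A+=M;b+=M@p
    x=np.linalg.solve(A,b);return x,[np.linalg.norm((np.eye(3)-np.outer(ray(c,u,v)[1],ray(c,u,v)[1]))@(x-ray(c,u,v)[0])) for c,u,v in cuv]
def proj(c,P):
    f,cx,cy,T=c;q=T[:3,:3].T@(np.asarray(P)-T[:3,3]);return np.array([cx-f*q[0]/q[2],cy+f*q[1]/q[2]])
def blobs(im,lo,hi,n=3):
    m=cv2.inRange(cv2.cvtColor(im,cv2.COLOR_RGB2HSV),lo,hi);cs=cv2.findContours(m,0,1)[0]
    return sorted(cs,key=cv2.contourArea)[::-1][:n]
E
python3 - <<'E'
from h import *
np.set_printoptions(precision=3,suppress=True)
t,s=cam("top"),cam("scene")
for n,u,v,z in[("cap",276,206,.14),("valve",284,241,.103),("sleeve",157,281,.024),("jaw",149,245,.008),("rack",421,279,.085),("rackb",421,279,.0),("can",329,192,.165),("bowl",231,222,.045),("disp",190,163,.15),("tumbler",152,195,.095)]:
    print(n,onz(t,u,v,z))
print("cap tri",tri((t,276,206),(s,290,192)))
for c in("top","scene"):
    im=cv2.imread(f"pics/{c}0.png")[:,:,::-1].copy()
    for nm,lo,hi in[("orange",(3,150,100),(12,255,255)),("blue",(110,180,60),(130,255,255))]:
        for b in blobs(im,lo,hi,3):print(c,nm,np.round(cv2.minAreaRect(b),1) if 0 else cv2.minAreaRect(b),cv2.contourArea(b))
a=cv2.imread("pics/top0.png");b=cv2.imread("pics/scene0.png")
f=lambda i,x,y:cv2.resize(i[y:y+80,x:x+105],(400,300),interpolation=2)
cv2.imwrite("pics/crop.png",np.vstack([np.hstack([f(a,225,180),f(b,240,160)]),np.hstack([f(a,105,225),f(a,365,240)])]))
E
```

```text
cap [0.6   0.012 0.14 ]
valve [ 0.519 -0.005  0.103]
sleeve [0.423 0.323 0.024]
jaw [0.516 0.35  0.008]
rack [ 0.424 -0.332  0.085]
rackb [ 0.42  -0.355  0.   ]
can [ 0.627 -0.11   0.165]
bowl [0.571 0.129 0.045]
disp [0.703 0.212 0.15 ]
tumbler [0.636 0.318 0.095]
cap tri (array([0.599, 0.012, 0.154]), [np.float64(0.0010280307555018385), np.float64(0.0010280307555019309)])
top orange ((156.25, 280.75), (31.939001083374023, 8.221921920776367), 71.56504821777344) 227.0
top orange ((399.7500305175781, 208.75), (0.7071067094802856, 1.4142134189605713), 45.0) 0.5
top orange ((285.0, 206.0), (0.0, 0.0), 0.0) 0.0
top blue ((287.0, 239.0), (0.0, 0.0), 0.0) 0.0
top blue ((290.0, 239.0), (0.0, 0.0), 0.0) 0.0
top blue ((284.5, 240.0), (1.0, 0.0), 180.0) 0.0
scene orange ((349.78460693359375, 125.87693786621094), (28.03184700012207, 6.697875499725342), 29.744882583618164) 38.0
scene orange ((343.0, 118.0), (0.0, 0.0), 0.0) 0.0
scene orange ((345.5, 119.5), (1.4142135381698608, 0.0), -135.0) 0.0
scene blue ((265.0, 181.0), (0.0, 0.0), 0.0) 0.0
scene blue ((268.0, 183.0), (0.0, 0.0), 0.0) 0.0
scene blue ((261.0, 184.0), (0.0, 0.0), 0.0) 0.0
```

View pics/crop.png

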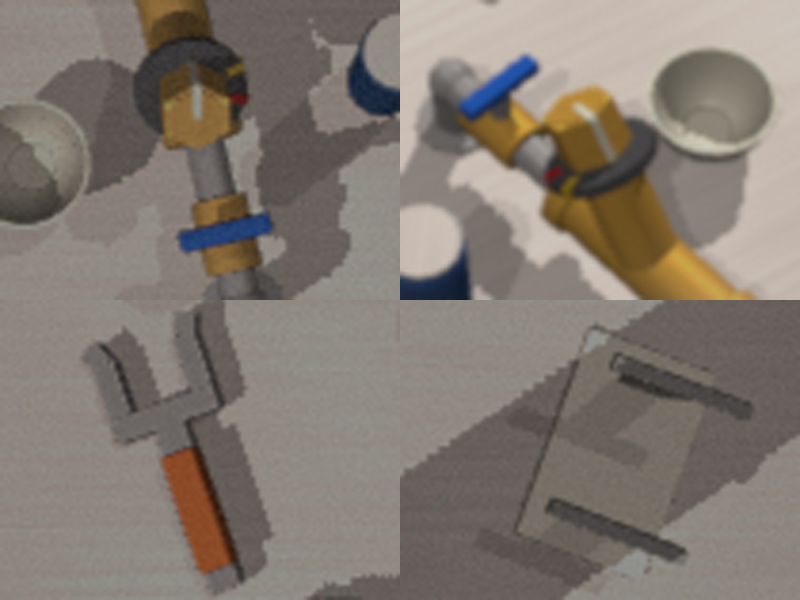

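The crop confirms the bare steel spanner with the orange sleeve, jaw pointing away from the robot. The rest, with its steel bars, is at (0.42,-0.34). The cap leans to the robot, the white line points about away, and the yellow and red marks are on the -y side. I'm going in for a close look.

Call:
arm_command(targets=[[0.44, 0.54, 0.24, 0], [0.44, 0.54, 0.24, 0], [0.44, 0.54, 0.24, 0], [0.44, 0.54, 0.24, 0], [0.44, 0.54, 0.24, 0], [0.44, 0.54, 0.24, 0], [0.44, 0.54, 0.24, 0], [0.44, 0.54, 0.24, 0]], claw=0)

```text
time: 0.82
tool_pos: [0.3212, -0.2903, 0.3146]
ee_rot: [3.141, -0.0, 0.222]
wrist_force: [1.1, -0.1, -0.3]
width: 0.0942
finger_force: 0.0
```

Call:
arm_command(targets=[[0.44, 0.56, 0, 0], [0.44, 0.56, 0, 0], [0.44, 0.56, 0, 0], [0.44, 0.56, 0, 0], [0.44, 0.56, 0, 0], [0.44, 0.56, 0, 0], [0.44, 0.56, 0, 0], [0.44, 0.56, 0, 0]])

```text
time: 1.48
tool_pos: [0.5273, -0.0279, 0.3138]
ee_rot: [3.141, 0.0, 0.223]
wrist_force: [0.2, -0.4, 0.8]
width: 0.0941
finger_force: 0.0
```

Call:
arm_command(targets=[[0.0, 0, 0, 0], [0, 0, 0, 0]])

```text
time: 1.65
tool_pos: [0.527, -0.0282, 0.3126]
ee_rot: [-3.141, 0.003, 0.227]
wrist_force: [-0.3, 0.3, 0.3]
width: 0.0943
finger_force: 0.0
```

```bash
python3 - <<'E'
from h import *
o=robot.get_obs();print(o["tool_pos"],o["ee_rot"],o["joint_positions"])
im=robot.snapshot("wrist");cv2.imwrite("pics/w1.png",im[:,:,::-1]);np.save("w1.npy",cam("wrist",o)[3])
E
```

```text
[ 0.52703    -0.02819391  0.31262742] [-3.14077601e+00  2.79160418e-03  2.26948723e-01] [-1.60692536e-01  4.39280914e-02  1.20595589e+00 -3.15587595e-04
  1.89460183e+00  1.18305623e+00]
```

View pics/w1.png

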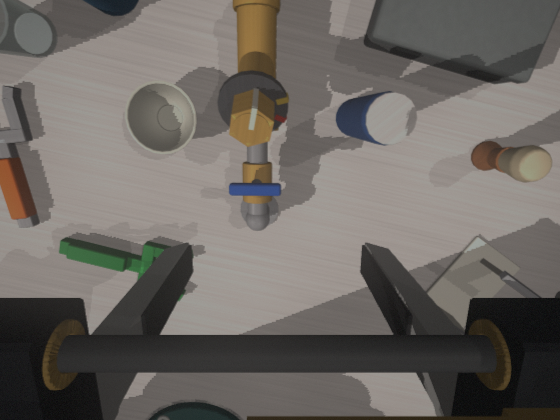

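The wrist picture shows the cap at (253,112) with its white line pointing nearly along the pipe, and the yellow mark at (282,101) and red at (280,119). The valve handle is at (255,189) and the steel spanner at (12,150). I'll take two closer places for triangulation.

Call:
arm_command(targets=[[0.06, 0.06, -0.1, 0], [0.06, 0.06, -0.1, 0], [0.06, 0.06, -0.1, 0], [0.06, 0.06, -0.1, 0]])

```text
time: 2.03
tool_pos: [0.5553, -0.0013, 0.263]
ee_rot: [-3.141, 0.004, 0.221]
wrist_force: [-0.9, -0.3, 0.7]
width: 0.0943
finger_force: 0.0
```

```bash
python3 - <<'E'
from h import *
o=robot.get_obs();print(o["tool_pos"],o["ee_rot"])
im=robot.snapshot("wrist");cv2.imwrite("pics/w2.png",im[:,:,::-1]);np.save("w2.npy",cam("wrist",o)[3])
E
```

```text
[ 0.55534112 -0.00127122  0.26298714] [-3.14131962  0.0035537   0.22144868]
```

Call:
arm_command(targets=[[0.08, 0.06, 0, 0], [0.08, 0.06, 0, 0], [0.08, 0.06, 0, 0], [0.08, 0.06, 0, 0]])

```text
time: 2.42
tool_pos: [0.5966, 0.0289, 0.2659]
ee_rot: [3.14, -0.002, 0.222]
wrist_force: [0.0, -0.9, 0.1]
width: 0.094
finger_force: 0.0
```

```bash
python3 - <<'E'
from h import *
o=robot.get_obs();print(o["tool_pos"],o["ee_rot"])
im=robot.snapshot("wrist");cv2.imwrite("pics/w3.png",im[:,:,::-1]);np.save("w3.npy",cam("wrist",o)[3])
f,cx,cy,_=cam("wrist",o);out=[]
for k in(2,3):
    T=np.load(f"w{k}.npy");u,v=proj((f,cx,cy,T),[.595,.012,.145]);print(k,u,v)
    u0,v0=int(u)-66,int(v)-70;a=cv2.imread(f"pics/w{k}.png");a=a[max(v0,0):v0+170,max(u0,0):u0+133];print(max(u0,0),max(v0,0),a.shape);out.append(cv2.resize(a,None,fx=3,fy=3,interpolation=2))
h=min(x.shape[0] for x in out);cv2.imwrite("pics/c23.png",np.hstack([x[:h] for x in out]))
E
```

```text
[0.59657676 0.02887458 0.26588554] [ 3.14015272e+00 -1.83424306e-03  2.21961783e-01]
2 271.0742658829863 157.96610078790013
205 87 (170, 133, 3)
3 293.79685790780826 210.53428954597575
227 140 (170, 133, 3)
```

View pics/c23.png

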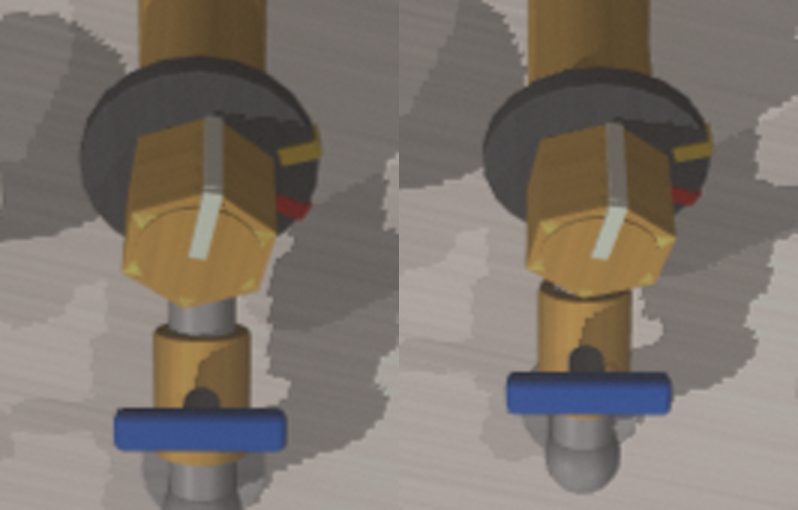

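```bash
python3 - <<'E'
from h import *
np.set_printoptions(precision=4,suppress=True)
f,cx,cy,_=cam("wrist");c=[(f,cx,cy,np.load(f"w{k}.npy")) for k in(2,3)]
pt=lambda l,r:tri((c[0],205+l[0]/3,87+l[1]/3),(c[1],227+(r[0]-399)/3,140+r[1]/3))
F=pt((200.5,250.5),(600.5,251));W=pt((219,194),(617,206));B=pt((190,306),(583,296));L=pt((123,271),(527,265));Rr=pt((274,233),(675,238))
V=pt((201,429),(589,393));
for n,x in zip("F W B L R V".split(),(F,W,B,L,Rr,V)):print(n,x[0],x[1][0])
t,s=cam("top"),cam("scene")
# handle direction at z .103 from both, ends
for ci,a,b in((0,(115,412),(287,412)),(1,(507-399,375),(671-399,375))):
    o=((205,87),(227,140))[ci];p=[onz(c[ci],o[0]+q[0]/3,o[1]+q[1]/3,.103) for q in(a,b)];d=p[0]-p[1];print("handle",d,np.linalg.norm(d),np.arctan2(-d[0],d[1]))
for ps in(.19,.22,.25):
    X=np.array([np.cos(ps),np.sin(ps),0]);Y=np.array([-X[1],X[0],0]);n=-.573*X+[0,0,.82];xp=.82*X+[0,0,.573]
    d=W[0]-F[0];d2=W[0]-B[0];C=F[0]-.016*n
    print(ps,"cap centre",C,"theta",np.arctan2(-d@Y,d@xp),np.arctan2(-d2@Y,d2@xp),"r",np.linalg.norm(d),"valve off",(V[0]-C)@X,(V[0]-C)@Y)
E
```

```text
F [0.5857 0.0095 0.1532] 0.00036910451013668765
W [0.6027 0.0087 0.1624] 0.0009897182431705019
B [0.566  0.0091 0.1381] 0.0009374189799595847
L [0.574  0.0296 0.1456] 4.332330749000284e-06
R [ 0.5962 -0.0091  0.1611] 5.027571642510287e-05
V [ 0.5163 -0.0054  0.0991] 0.00018131909401898047
handle [-0.0129  0.0576  0.    ] 0.05897407163401205 0.21987298082167198
handle [-0.0128  0.0572  0.    ] 0.05856998925256011 0.2196742341827861
0.19 cap centre [0.5947 0.0113 0.1401] theta 0.21197427908979574 0.16882670574649852 r 0.019338089995454045 valve off -0.08011885484473359 -0.0015274453214250778
0.22 cap centre [0.5946 0.0115 0.1401] theta 0.23820905043364804 0.19362571803010636 r 0.019338089995454045 valve off -0.08013274584102104 0.0006014483582822648
0.25 cap centre [0.5946 0.0118 0.1401] theta 0.26436546984154385 0.2183682385625351 r 0.019338089995454045 valve off -0.08008277335602824 0.0027298007750637095
```

Cap centre comes out at (0.595,0.0115,0.140), matching the given 140 mm, with strainer yaw 0.22 and θ0≈0.22. The valve offset of −80 mm is also sensible. Now I'll descend with the pads parallel to the first flat pair.

Call:
arm_command(targets=[[-0.01, -0.036, -0.05, -0.05], [-0.01, -0.036, -0.1, -0.086], [-0.01, -0.036, -0.16, -0.086], [-0.01, -0.036, -0.21, -0.086], [-0.01, -0.036, -0.256, -0.086], [-0.01, -0.036, -0.256, -0.086], [-0.01, -0.036, -0.256, -0.086]], claw=0)

```text
time: 3.05
tool_pos: [0.5904, 0.0111, 0.1362]
ee_rot: [3.141, 0.002, 0.042]
wrist_force: [-0.8, 0.1, 0.8]
width: 0.0936
finger_force: 0.0
```

Call:
arm_command(targets=[[0, 0, 0.004, 0], [0, 0, 0.004, 0], [0, 0, 0.004, 0], [0, 0, 0.004, 0], [0, 0, 0.004, 0], [0, 0, 0.004, 0], [0, 0, 0.004, 0], [0, 0, 0.004, 0]], claw=1)

```text
time: 3.72
tool_pos: [0.5915, 0.0121, 0.138]
ee_rot: [3.142, 0.0, 0.043]
wrist_force: [0.0, -0.4, -0.3]
width: 0.0444
finger_force: 0.0
```

Call:
arm_command(targets=[[0, 0, 0, -0.03], [0, 0, 0, -0.06], [0, 0, 0, -0.09], [0, 0, 0, -0.12], [0, 0, 0, -0.153], [0, 0, 0, -0.153], [0, 0, 0, -0.153]])

```text
time: 4.3
tool_pos: [0.5883, 0.0126, 0.1391]
ee_rot: [3.141, 0.007, -0.276]
wrist_force: [-10.2, -1.3, 6.5]
width: 0.0427
finger_force: 33.1
```

Call:
arm_command(targets=[[0, 0, 0, 0], [0, 0, 0, 0], [0, 0, 0, 0], [0, 0, 0, 0]], claw=0.3)

```text
time: 4.63
tool_pos: [0.5917, 0.0119, 0.1378]
ee_rot: [3.141, -0.0, -0.278]
wrist_force: [0.3, -0.0, 0.7]
width: 0.0644
finger_force: 0.0
```

```bash
cat >> h.py <<'E'
C0=np.array([.5946,.0115,.1401]);YAW=.22
X=np.array([np.cos(YAW),np.sin(YAW),0]);Y=np.array([-X[1],X[0],0]);N=-.573*X+[0,0,.82];XP=.82*X+[0,0,.573]
def theta(im,c,name=None):
    g=np.linspace(-.022,.022,221);a,b=np.meshgrid(g,g,indexing='ij')   # a along XP, b along Y
    F=C0+.016*N;P=F+a[...,None]*XP+b[...,None]*Y
    f,cx,cy,T=c;q=(P-T[:3,3])@T[:3,:3];u=(cx-f*q[...,0]/q[...,2]).astype(np.float32);v=(cy+f*q[...,1]/q[...,2]).astype(np.float32)
    w=cv2.remap(np.ascontiguousarray(im),u,v,cv2.INTER_LINEAR)  # rectified top face
    h=cv2.cvtColor(w,cv2.COLOR_RGB2HSV);r=np.hypot(a,b);m=(h[...,1]<90)&(h[...,2]>110)&(r<.0185)&(r>.004)
    if name:cv2.imwrite(name,w[::-1,::-1,::-1])
    return np.arctan2(-b[m].mean(),a[m].mean()),m.sum(),np.hypot(a[m].mean(),b[m].mean())
E
python3 - <<'E'
from h import *
f,cx,cy,_=cam("wrist")
for k in(2,3):print(theta(cv2.imread(f"pics/w{k}.png")[:,:,::-1],(f,cx,cy,np.load(f"w{k}.npy"))))
o=robot.get_obs();im=robot.snapshot("wrist");cv2.imwrite("pics/w4.png",im[:,:,::-1]);print(o["width"],theta(im,cam("wrist",o),"pics/r4.png"))
for n in("top","scene"):
    im=robot.snapshot(n);print(n,theta(im,cam(n)))
E
```

```text
(np.float64(0.12940426930982307), np.int64(2099), np.float64(0.011059501018492122))
(np.float64(0.14728011346700995), np.int64(2176), np.float64(0.01099885438591517))
0.06444390912676648 (np.float64(0.2813206626928574), np.int64(2193), np.float64(0.010080632751510353))
top (np.float64(-2.9782265054815173), np.int64(3), np.float64(0.018445595680270127))
scene (np.float64(0.23413371211621212), np.int64(2230), np.float64(0.011202237294243916))
```

```bash
python3 - <<'E'
import cv2,numpy as np
a=cv2.imread("pics/w4.png");r=cv2.imread("pics/r4.png")
cv2.imwrite("pics/v4.png",np.hstack([cv2.resize(a[180:,130:430],(600,480)),cv2.resize(r,(200,480))[:, :]]) if 0 else np.hstack([cv2.resize(a[180:,130:430],(560,448)),cv2.copyMakeBorder(r,0,227,0,0,0)]))
E
```

```text
(no output)
```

View pics/v4.png

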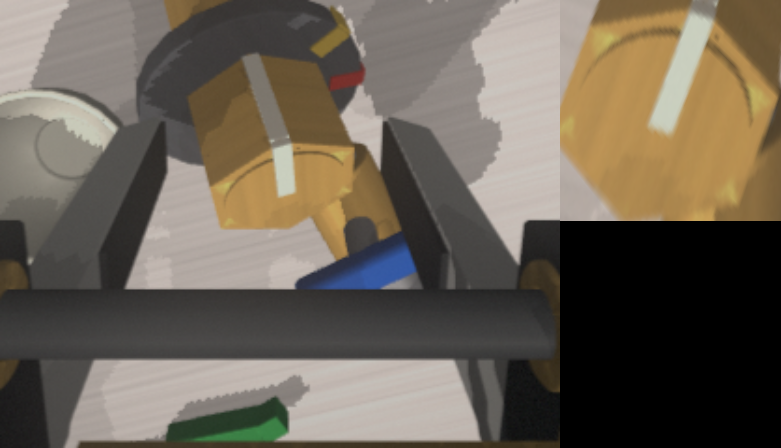

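The rectified face shows θ≈0.37, so the cap turned only part of the way: vertical pads resist turning beyond a flat's level position. The next flat pair will be driven towards level, which helps. I'll regrip at +0.5 rad.

Call:
arm_command(targets=[[0, 0, 0.02, 0.06], [0, 0, 0.02, 0.12], [0, 0, 0.02, 0.18], [0, 0, 0.02, 0.24], [0, 0, 0.02, 0.3], [0, 0, 0.02, 0.36], [0, 0, 0.02, 0.42], [0, 0, 0.02, 0.477]], claw=0.2)

```text
time: 5.45
tool_pos: [0.5916, 0.012, 0.1479]
ee_rot: [-3.142, 0.0, 0.727]
wrist_force: [-0.5, 0.2, -0.3]
width: 0.0753
finger_force: 0.0
```

Call:
arm_command(targets=[[0, 0, -0.014, 0], [0, 0, -0.014, 0], [0, 0, -0.014, 0], [0, 0, -0.014, 0], [0, 0, -0.014, 0], [0, 0, -0.014, 0], [0, 0, -0.014, 0], [0, 0, -0.014, 0]], claw=1)

```text
time: 6.12
tool_pos: [0.5911, 0.0124, 0.1408]
ee_rot: [-3.14, 0.0, 0.721]
wrist_force: [-2.5, 1.4, -0.7]
width: 0.0448
finger_force: 28.6
```

Call:
arm_command(targets=[[0, 0, 0, -0.05], [0, 0, 0, -0.1], [0, 0, 0, -0.15], [0, 0, 0, -0.2], [0, 0, 0, -0.25], [0, 0, 0, -0.3], [0, 0, 0, -0.3]])

```text
time: 6.7
tool_pos: [0.5921, 0.0119, 0.1417]
ee_rot: [3.141, -0.002, 0.091]
wrist_force: [-0.3, -0.7, 0.1]
width: 0.0449
finger_force: 30.4
```

```bash
sed -i 's/    return np.arctan2(-b\[m\].*/    p=np.c_[a[m],b[m]];d=np.linalg.svd(p-p.mean(0),full_matrices=False)[2][0];d=d*np.sign(d@p.mean(0));return np.arctan2(-d[1],d[0]),m.sum()/' h.py
python3 - <<'E'
from h import *
f,cx,cy,_=cam("wrist")
for k in(2,3):print(theta(cv2.imread(f"pics/w{k}.png")[:,:,::-1],(f,cx,cy,np.load(f"w{k}.npy"))))
o=robot.get_obs();print(o["width"],o["finger_force"],o["ee_rot"],o["tool_pos"])
for n in("wrist","top","scene"):
    im=robot.snapshot(n);print(n,theta(im,cam(n,o),f"pics/r5{n}.png"))
E
```

```text
(np.float64(0.20885827775005722), np.int64(2099))
(np.float64(0.20375149967310743), np.int64(2176))
0.044902979176042704 30.41084114316618 [ 3.14143854e+00 -1.68853053e-03  9.12516618e-02] [0.59207893 0.01192175 0.14173707]
wrist (np.float64(0.5627282589591984), np.int64(2463))
top (np.float64(-1.4918245975053348), np.int64(31))
scene (np.float64(0.6316875415205756), np.int64(2292))
```

Grip alone slips on the corners (30 N on 8 mm pads is too little): the white line is at about 0.57 rad now. I'll press the closed fingers against the +y flat near its leading corner and swing them round the axis, so the arm supplies the torque.

```bash
cat > plan.py <<'E'
from h import *
def peg(phi,gap,t=.012,zl=.15):
    al=np.arctan(.82*np.tan(phi));h=np.sin(al)*X+np.cos(al)*Y;tt=np.cos(al)*X-np.sin(al)*Y
    d=.02/np.hypot(np.cos(phi),.82*np.sin(phi));ax=C0+N*(zl-C0[2])/.82
    p=ax+h*(d+.008+gap)+tt*t;return p[0],p[1],YAW+np.pi/2-al
def row(p,z,base,yaw0):
    return np.round([(p[0]-base[0])/.5,(p[1]-base[1])/.5,(z-base[2])/.5,(p[2]-yaw0)/np.radians(120)],3).tolist()
E
python3 - <<'E'
from plan import *
p=peg(-.5,.008);print(p)
o=robot.get_obs();print(row(p,.142,o["tool_pos"],o["ee_rot"][2]))
b=peg(-.5,.008)
for k,ph in enumerate(np.linspace(-.5,.25,16)):
    q=peg(ph,-.002 if k else .0);print(np.round(ph,2),row(q,.142,(b[0],b[1],.142),b[2]))
E
```

```text
(np.float64(0.5754554977067925), np.float64(0.0466580748269259), np.float64(2.2119591904188867))
[-0.033, 0.069, 0.001, 1.011]
-0.5 [0.01, -0.013, 0.0, 0.0]
-0.45 [0.015, -0.016, 0.0, -0.021]
-0.4 [0.017, -0.016, 0.0, -0.042]
-0.35 [0.02, -0.016, 0.0, -0.062]
-0.3 [0.022, -0.016, 0.0, -0.082]
-0.25 [0.025, -0.016, 0.0, -0.103]
-0.2 [0.027, -0.016, 0.0, -0.122]
-0.15 [0.03, -0.016, 0.0, -0.142]
-0.1 [0.032, -0.016, 0.0, -0.162]
-0.05 [0.035, -0.017, 0.0, -0.182]
0.0 [0.037, -0.017, 0.0, -0.201]
0.05 [0.039, -0.018, 0.0, -0.221]
0.1 [0.041, -0.018, 0.0, -0.24]
0.15 [0.044, -0.019, 0.0, -0.26]
0.2 [0.046, -0.02, 0.0, -0.28]
0.25 [0.048, -0.021, 0.0, -0.3]
```

Call:
arm_command(targets=[[0, 0, 0, 0], [0, 0, 0, 0], [0, 0, 0.05, 0], [0, 0, 0.1, 0.05], [0, 0, 0.16, 0.11], [0, 0, 0.16, 0.17], [0, 0, 0.16, 0.23], [0, 0, 0.16, 0.29]], claw=0.2)

```text
time: 7.52
tool_pos: [0.5919, 0.0117, 0.2219]
ee_rot: [3.14, -0.001, 0.704]
wrist_force: [-0.6, 0.1, 0.1]
width: 0.0752
finger_force: 0.0
```

Call:
arm_command(targets=[[0, 0, 0, 0.06], [0, 0, 0, 0.12], [0, 0, 0, 0.18], [0, 0, 0, 0.24], [-0.01, 0.02, 0, 0.3], [-0.02, 0.03, 0, 0.36], [-0.03, 0.05, 0, 0.42], [-0.033, 0.069, 0, 0.477]], claw=1)

```text
time: 8.18
tool_pos: [0.5745, 0.0465, 0.2209]
ee_rot: [-3.141, 0.001, 1.703]
wrist_force: [0.0, 0.6, -0.1]
width: 0.0251
finger_force: 0.0
```

Call:
arm_command(targets=[[0, 0, 0, 0.06], [0, 0, 0, 0.12], [0, 0, 0, 0.18], [0, 0, 0, 0.244], [0, 0, 0, 0.244], [0, 0, 0, 0.244]])

```text
time: 8.68
tool_pos: [0.575, 0.0463, 0.2208]
ee_rot: [-3.141, 0.0, 2.205]
wrist_force: [0.8, -0.2, -0.1]
width: 0.0005
finger_force: 0.0
```

```bash
python3 - <<'E'
from plan import *
o=robot.get_obs();print(o["tool_pos"],o["ee_rot"],o["width"],row(peg(-.5,.008),.142,o["tool_pos"],o["ee_rot"][2]))
for n in("wrist","top","scene"):
    im=robot.snapshot(n);print(n,theta(im,cam(n,o),f"pics/r6{n}.png"))
E
```

```text
[0.57497283 0.04634703 0.22084495] [-3.14114925e+00  1.14342316e-04  2.20541971e+00] 0.00047694666801801163 [0.001, 0.001, -0.158, 0.003]
wrist (np.float64(-1.5633575579003252), np.int64(7376))h.py:33: RuntimeWarning: Mean of empty slice.
  p=np.c_[a[m],b[m]];d=np.linalg.svd(p-p.mean(0),full_matrices=False)[2][0];d=d*np.sign(d@p.mean(0));return np.arctan2(-d[1],d[0]),m.sum()
  ret = um.true_divide(
Traceback (most recent call last):
  File "h.py", line 33, in theta
    p=np.c_[a[m],b[m]];d=np.linalg.svd(p-p.mean(0),full_matrices=False)[2][0];d=d*np.sign(d@p.mean(0));return np.arctan2(-d[1],d[0]),m.sum()
                         ~~~~~~~~~~~~~~~~~~~~~~~~~~~~~~~~~~~~~~~~~~~~~~~~~^^^
IndexError: index 0 is out of bounds for axis 0 with size 0
```

Call:
arm_command(targets=[[0, 0.01, -0.06, 0], [0, 0.01, -0.12, 0], [0, 0.01, -0.158, 0], [0, 0, -0.158, 0], [0.01, -0.013, -0.158, 0], [0.015, -0.016, -0.158, -0.02], [0.018, -0.016, -0.158, -0.042]])

```text
time: 9.37
tool_pos: [0.5789, 0.0411, 0.1407]
ee_rot: [-3.133, -0.013, 2.118]
wrist_force: [-12.8, 7.1, -3.2]
width: 0.0001
finger_force: 7.1
```

Call:
arm_command(targets=[[0.003, -0.001, 0, -0.02], [0.005, -0.001, 0, -0.04], [0.008, -0.001, 0, -0.06], [0.01, -0.001, 0, -0.08], [0.013, -0.001, 0, -0.1], [0.015, -0.001, 0, -0.12], [0.018, -0.002, 0, -0.14], [0.02, -0.002, 0, -0.16]])

```text
time: 10.03
tool_pos: [0.5875, 0.0434, 0.1415]
ee_rot: [-3.128, -0.015, 1.785]
wrist_force: [-15.9, 13.7, -1.1]
width: 0.0005
finger_force: 8.2
```

```bash
python3 - <<'E'
from plan import *
o=robot.get_obs();print(o["wrist_force"],o["wrist_torque"],o["tool_pos"],o["ee_rot"])
c=cam("scene");im=robot.snapshot("scene");print(theta(im,c,"pics/r7.png"))
o=robot.get_obs();im=robot.snapshot("wrist");cv2.imwrite("pics/w7.png",im[:,:,::-1])
E
```

```text
[-15.9475116   13.70465435  -1.06472006] [ 2.57659469  2.74777444 -0.18413882] [0.58748889 0.04343936 0.14145831] [-3.12782017 -0.01529094  1.7848289 ]
(np.float64(0.6906429962565118), np.int64(2309))
```

```bash
python3 - <<'E'
from plan import *
im=robot.snapshot("scene")[:,:,::-1]
r=cv2.imread("pics/r7.png");w=cv2.imread("pics/w7.png")
cv2.imwrite("pics/v7.png",np.hstack([cv2.resize(im[150:250,230:340],(440,400),interpolation=2),cv2.copyMakeBorder(cv2.resize(w,(350,262)),138,0,0,0,0)]))
E
```

```text
(no output)
```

View pics/v7.png

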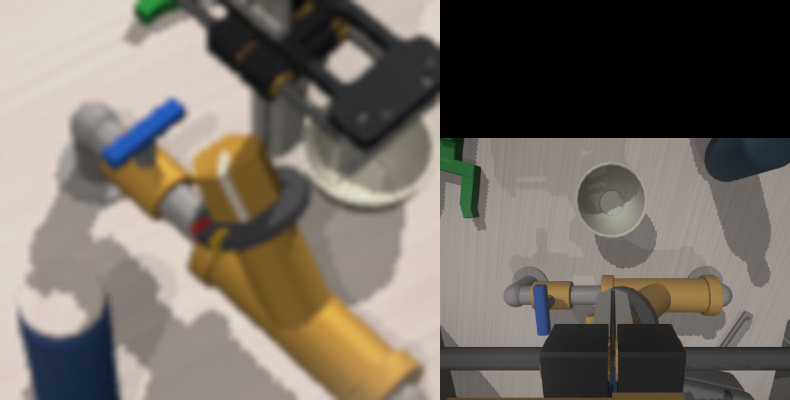

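Peg is pressing with about 21 N and creeping, but the arm is compliant (about 4 N/mm), so it needs more preload. I'll start again from behind the flat with 10 mm preload.

```bash
python3 - <<'E'
from plan import *
b=(.594,.0373,.1418);y=1.782
q=peg(-.42,.006,.010);print("out",row(q,.142,b,y))
b2=(q[0],q[1],.142)
for ph in np.arange(-.4,.61,.1):
    r=peg(ph,-.011 ,.011);print(np.round(ph,2),row(r,.142,b2,q[2]))
E
```

```text
out [-0.033, 0.014, 0.0, 0.172]
-0.4 [0.021, -0.028, 0.0, -0.008]
-0.3 [0.025, -0.028, 0.0, -0.049]
-0.2 [0.028, -0.029, 0.0, -0.089]
-0.1 [0.031, -0.03, 0.0, -0.128]
-0.0 [0.035, -0.031, 0.0, -0.168]
0.1 [0.038, -0.032, 0.0, -0.207]
0.2 [0.041, -0.034, 0.0, -0.246]
0.3 [0.044, -0.035, 0.0, -0.286]
0.4 [0.046, -0.037, 0.0, -0.327]
0.5 [0.049, -0.038, 0.0, -0.369]
0.6 [0.052, -0.041, 0.0, -0.412]
```

Call:
arm_command(targets=[[-0.01, 0.03, 0, 0], [-0.03, 0.03, 0, 0.06], [-0.035, 0.025, 0, 0.12], [-0.033, 0.014, 0, 0.172], [-0.033, 0.014, 0, 0.172]])

```text
time: 10.6
tool_pos: [0.5794, 0.0432, 0.1451]
ee_rot: [3.138, 0.004, 2.145]
wrist_force: [1.6, 0.6, -1.1]
width: 0.0007
finger_force: 0.0
```

Call:
arm_command(targets=[[0.01, -0.014, 0, -0.004], [0.021, -0.028, 0, -0.008], [0.025, -0.028, 0, -0.049], [0.028, -0.029, 0, -0.089], [0.031, -0.03, 0, -0.128], [0.035, -0.031, 0, -0.168]])

```text
time: 11.1
tool_pos: [0.586, 0.0424, 0.1444]
ee_rot: [-3.127, -0.029, 1.793]
wrist_force: [-24.1, 30.0, 13.7]
width: 0.0004
finger_force: 17.0
```

```bash
python3 - <<'E'
from plan import *
o=robot.get_obs();print(o["wrist_force"],o["tool_pos"],o["ee_rot"])
im=robot.snapshot("scene");print(theta(im,cam("scene"),"pics/r7.png"))
E
```

```text
[-24.05504597  29.96725742  13.65958615] [0.58595689 0.04241284 0.14440453] [-3.12708456 -0.02941832  1.79261098]
(np.float64(0.7549250823411225), np.int64(2282))
```

The surface on this side rises as it turns (the axis is tilted), so the peg must climb with it. I'll keep sweeping, with lift.

Call:
arm_command(targets=[[0.004, 0, 0.004, -0.01], [0.008, 0, 0.008, -0.03], [0.011, 0, 0.01, -0.06], [0.014, -0.001, 0.013, -0.09], [0.017, -0.001, 0.015, -0.12], [0.02, -0.002, 0.017, -0.15], [0.022, -0.002, 0.019, -0.18]])

```text
time: 11.73
tool_pos: [0.6036, 0.0371, 0.1526]
ee_rot: [-3.133, -0.016, 1.415]
wrist_force: [-6.8, 17.3, 1.5]
width: 0.0002
finger_force: 8.3
```

```bash
python3 - <<'E'
from plan import *
o=robot.get_obs();print(o["wrist_force"],o["tool_pos"],o["ee_rot"])
im=robot.snapshot("scene");print(theta(im,cam("scene"),"pics/r7.png"))
E
```

```text
[-6.80771811 17.33154266  1.45874376] [0.60362217 0.03714646 0.15261746] [-3.13333391 -0.01574717  1.41488262]
(np.float64(1.3134491486097826), np.int64(2713))
```

Scene view gives the white line at about 1.3 (1.24 allowing for its bias), pressed by the fingers at 18 N, so the yellow mark is reached. I'll hold briefly, back off sideways, rise and go over the spanner.

Call:
arm_command(targets=[[0, 0, 0, 0], [0, 0, 0, 0], [-0.005, 0.03, 0, 0], [-0.01, 0.06, 0.02, 0], [-0.05, 0.1, 0.1, -0.05], [-0.1, 0.15, 0.18, -0.1], [-0.16, 0.22, 0.24, -0.16], [-0.2, 0.3, 0.28, -0.22]])

```text
time: 12.45
tool_pos: [0.5242, 0.1494, 0.2775]
ee_rot: [3.136, -0.004, 0.947]
wrist_force: [1.3, 0.3, 0.6]
width: 0.0006
finger_force: 0.0
```

Call:
arm_command(targets=[[-0.05, 0.06, 0, -0.06], [-0.1, 0.12, 0, -0.12], [-0.17, 0.18, 0, -0.18], [-0.2, 0.22, 0, -0.24], [-0.2, 0.22, 0, -0.29], [-0.2, 0.22, 0, -0.322], [-0.2, 0.22, 0, -0.322], [-0.2, 0.22, 0, -0.322]], claw=0.3)

```text
time: 13.12
tool_pos: [0.4244, 0.2596, 0.274]
ee_rot: [3.141, -0.002, 0.285]
wrist_force: [-1.3, 0.6, 1.0]
width: 0.0507
finger_force: 0.0
```

```bash
python3 - <<'E'
from plan import *
o=robot.get_obs();print(o["tool_pos"],o["ee_rot"],o["width"])
im=robot.snapshot("scene");print(theta(im,cam("scene"),"pics/r8.png"))
im=robot.snapshot("wrist");cv2.imwrite("pics/w8.png",im[:,:,::-1]);np.save("w8.npy",cam("wrist",o)[3])
for b in blobs(im,(3,150,80),(12,255,255),2):print(cv2.minAreaRect(b))
E
```

```text
[0.42436332 0.25964109 0.27402888] [ 3.14137300e+00 -2.48304670e-03  2.84537676e-01] 0.05065486204391759
(np.float64(1.3747347461843236), np.int64(2268))
((224.0036163330078, 165.23365783691406), (66.43363952636719, 17.47585678100586), 83.92753601074219)
```

View pics/w8.png

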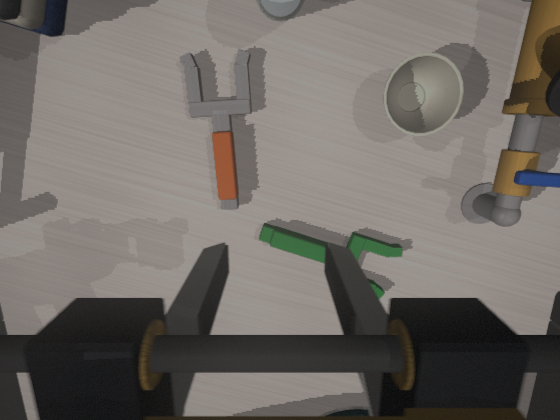

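The wrist picture shows the steel spanner: sleeve at (224,165), prong tips at (188,58) and (243,53), end at (230,205). The green look-alike is clear of it.

```bash
python3 - <<'E'
from plan import *
np.set_printoptions(precision=4,suppress=True)
f,cx,cy,_=cam("wrist");c=(f,cx,cy,np.load("w8.npy"))
im=cv2.imread("pics/w8.png")[:,:,::-1].copy();b=blobs(im,(3,150,80),(12,255,255),1)[0]
box=cv2.boxPoints(cv2.minAreaRect(b));P=np.array([onz(c,*q,.024) for q in box]);print(P)
m=P.mean(0);e=P-m;d=np.linalg.svd(e[:,:2])[2][0];d*=np.sign(d[0]);print("sleeve c",m,"dir",np.arctan2(d[1],d[0]),"len",np.ptp(e[:,:2]@d),"wid",np.ptp(e[:,:2]@[-d[1],d[0]]))
print("tri",tri((c,*cv2.minAreaRect(b)[0]),(cam("top"),156.25,280.75)),tri((c,*cv2.minAreaRect(b)[0]),(cam("scene"),349.8,125.9)))
t1,t2,en=onz(c,188,58,.016),onz(c,243,53,.016),onz(c,230,205,.016);mid=(t1+t2)/2;v=mid-en;print("tips",t1,t2,"end",en,"dir",np.arctan2(v[1],v[0]),np.linalg.norm(v))
E
```

```text
[[0.4575 0.3504 0.024 ]
 [0.4655 0.3307 0.024 ]
 [0.3884 0.302  0.024 ]
 [0.3798 0.3227 0.024 ]]
sleeve c [0.4228 0.3265 0.024 ] dir 0.34677793547122443 len 0.08326568518614783 wid 0.02233534401607824
tri (array([0.4232, 0.3272, 0.0179]), [np.float64(0.0005640254268133344), np.float64(0.0005640254268133599)]) (array([0.422 , 0.3273, 0.0165]), [np.float64(0.0005734477281366077), np.float64(0.0005734477281365305)])
tips [0.5326 0.3985 0.016 ] [0.5558 0.338  0.016 ] end [0.3742 0.3077 0.016 ] dir 0.3422854176286508 0.1805624111319654
```

Call:
arm_command(targets=[[0.02, 0.08, -0.05, 0.029], [0.035, 0.149, -0.1, 0.029], [0.035, 0.149, -0.18, 0.029], [0.035, 0.149, -0.26, 0.029], [0.035, 0.149, -0.34, 0.029], [0.035, 0.149, -0.42, 0.029], [0.035, 0.149, -0.48, 0.029], [0.035, 0.149, -0.528, 0.029]])

```text
time: 13.88
tool_pos: [0.4402, 0.3324, 0.005]
ee_rot: [3.14, 0.005, 0.344]
wrist_force: [0.5, 0.3, 0.9]
width: 0.0658
finger_force: 0.0
```

Call:
arm_command(targets=[[0, 0, 0, 0], [0, 0, 0, 0], [0, 0, 0, 0], [0, 0, 0, 0], [0, 0, 0, 0], [0, 0, 0, 0], [0, 0, 0, 0], [0, 0, 0, 0]], claw=1)

```text
time: 14.55
tool_pos: [0.4422, 0.3342, 0.01]
ee_rot: [3.142, -0.002, 0.345]
wrist_force: [-0.4, -0.8, 3.9]
width: 0.0236
finger_force: 30.0
```

Call:
arm_command(targets=[[0, 0, 0.06, 0], [0, 0, 0.13, 0], [0, 0, 0.2, 0], [0, 0, 0.28, 0], [0, -0.04, 0.34, 0], [0, -0.1, 0.4, 0], [0, -0.17, 0.4, 0], [0, -0.24, 0.4, -0.03]])

```text
time: 15.22
tool_pos: [0.442, 0.2135, 0.2111]
ee_rot: [-3.141, -0.005, 0.283]
wrist_force: [0.7, -0.7, -3.1]
width: 0.0241
finger_force: 30.0
```

Call:
arm_command(targets=[[0, -0.07, 0, -0.02], [0, -0.14, 0, -0.04], [0, -0.21, 0, -0.06], [0, -0.28, 0, -0.08], [0, -0.34, -0.02, -0.1], [0.002, -0.38, -0.04, -0.12], [0.002, -0.409, -0.06, -0.13], [0.002, -0.409, -0.08, -0.13]])

```text
time: 15.88
tool_pos: [0.4418, 0.007, 0.1674]
ee_rot: [3.14, 0.001, 0.005]
wrist_force: [0.8, 0.2, -1.9]
width: 0.0233
finger_force: 30.0
```

Call:
arm_command(targets=[[0, 0, 0, 0], [0, 0, 0, 0]])

```text
time: 16.05
tool_pos: [0.4416, 0.0102, 0.1676]
ee_rot: [-3.141, 0.002, 0.01]
wrist_force: [0.6, 0.6, -1.4]
width: 0.0236
finger_force: 30.0
```

```bash
python3 - <<'E'
from plan import *
print("cal",theta(cv2.imread("pics/scene0.png")[:,:,::-1],cam("scene")))
o=robot.get_obs();print(o["tool_pos"],o["ee_rot"],o["width"],o["wrist_force"])
s=robot.snapshot("scene");print(theta(s,cam("scene")))
im=robot.snapshot("wrist");cw=cam("wrist",o);np.save("w9.npy",cw[3]);print(theta(im,cw,"pics/r9.png"))
cv2.imwrite("pics/w9.png",im[:,:,::-1]);cv2.imwrite("pics/s9.png",s[:,:,::-1])
T=o["tool_pos"];d=np.array([np.cos(o["ee_rot"][2]),np.sin(o["ee_rot"][2]),0]);e=np.array([-d[1],d[0],0])
for s_ in(1,-1):print("tip exp",proj(cw,T+d*.114+e*s_*.031+[0,0,.006]))
r=cv2.imread("pics/r9.png")
cv2.imwrite("pics/v9.png",np.hstack([im[:,:,::-1],cv2.copyMakeBorder(r,0,199,0,0,0)]))
E
```

```text
cal (np.float64(0.29353558797045093), np.int64(2354))
[0.44160311 0.01016496 0.16759197] [-3.14067040e+00  2.40231445e-03  1.02358562e-02] 0.023626768167201464 [ 0.57641639  0.60671923 -1.39825567]
(np.float64(1.3360107731386337), np.int64(2595))h.py:33: RuntimeWarning: Mean of empty slice.
  p=np.c_[a[m],b[m]];d=np.linalg.svd(p-p.mean(0),full_matrices=False)[2][0];d=d*np.sign(d@p.mean(0));return np.arctan2(-d[1],d[0]),m.sum()
  ret = um.true_divide(
Traceback (most recent call last):
  File "h.py", line 33, in theta
    p=np.c_[a[m],b[m]];d=np.linalg.svd(p-p.mean(0),full_matrices=False)[2][0];d=d*np.sign(d@p.mean(0));return np.arctan2(-d[1],d[0]),m.sum()
                         ~~~~~~~~~~~~~~~~~~~~~~~~~~~~~~~~~~~~~~~~~~~~~~~~~^^^
IndexError: index 0 is out of bounds for axis 0 with size 0
```

```bash
python3 - <<'E'
from plan import *
o=robot.get_obs();s=robot.snapshot("scene");im=robot.snapshot("wrist");cw=cam("wrist",o)
T=o["tool_pos"];d=np.array([np.cos(o["ee_rot"][2]),np.sin(o["ee_rot"][2]),0]);e=np.array([-d[1],d[0],0])
for s_ in(1,-1):print("tip exp",proj(cw,T+d*.114+e*s_*.031+[0,0,.006]),proj(cam("scene"),T+d*.114+e*s_*.031+[0,0,.006]))
cv2.imwrite("pics/w9.png",im[:,:,::-1]);cv2.imwrite("pics/s9.png",s[:,:,::-1])
cv2.imwrite("pics/v9.png",np.hstack([cv2.resize(im[40:340,110:450,::-1],(440,388)),cv2.resize(s[140:240,210:300,::-1],(349,388),interpolation=2)]))
E
```

```text
tip exp [207.66845721  31.67776082] [291.42841682 167.60585093]
tip exp [343.49609685  31.40152534] [267.72574207 179.57606018]
```

View pics/v9.png

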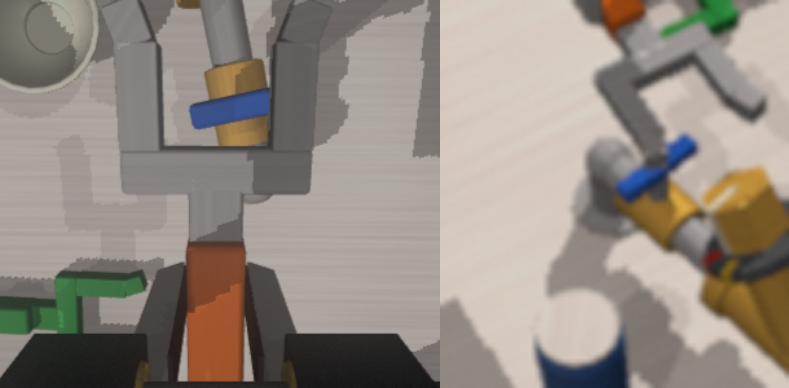

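The picture shows the spanner held straight and level, both prong tips within a few mm of where they should be, and the cap ahead with its white line on the -y side. θ≈1.28 after removing the scene bias. I'll lower it and slide the jaw on.

Call:
arm_command(targets=[[0, -0.002, -0.02, 0.008], [0, -0.003, -0.037, 0.008], [0.03, -0.003, -0.037, 0.008], [0.055, -0.003, -0.037, 0.008], [0.075, -0.003, -0.037, 0.008], [0.09, -0.003, -0.037, 0.008]])

```text
time: 16.75
tool_pos: [0.4874, 0.0085, 0.1491]
ee_rot: [-3.14, 0.002, 0.027]
wrist_force: [-1.0, 1.6, -2.0]
width: 0.0237
finger_force: 30.0
```

Call:
arm_command(targets=[[0.01, 0, 0, 0], [0.02, 0, 0, 0], [0.03, 0, 0, 0], [0.038, 0, 0, 0], [0.038, 0, 0, 0]])

```text
time: 17.17
tool_pos: [0.4982, 0.0086, 0.1467]
ee_rot: [-3.14, 0.022, 0.027]
wrist_force: [-15.4, -0.2, -1.0]
width: 0.0236
finger_force: 30.2
```

```bash
python3 - <<'E'
from plan import *
o=robot.get_obs();print(o["tool_pos"],o["ee_rot"],o["width"],o["wrist_force"],o["wrist_torque"])
s=robot.snapshot("scene");print(theta(s,cam("scene"),"pics/r10.png"));im=robot.snapshot("wrist")
cv2.imwrite("pics/v10.png",np.hstack([cv2.resize(im[0:300,110:450,::-1],(440,388)),cv2.resize(s[140:240,210:300,::-1],(349,388),interpolation=2)]))
E
```

```text
[0.49821029 0.00864655 0.14669725] [-3.13964016  0.02216634  0.02690085] 0.02357120506418287 [-15.38992186  -0.2325104   -0.95346204] [0.56145708 2.96981594 0.29320217]
(np.float64(1.3245035349750398), np.int64(1994))
```

The jaw slid on to within 7 mm of full depth (15 N, no flange contact). I'll plan the swing of the grip point about the cap's tilted axis.

```bash
python3 - <<'E'
from plan import *
g=np.array([.5056,.0087,.149]);d=np.array([np.cos(.027),np.sin(.027),0])
for D in np.arange(.08,1.05,.08):
    Q=R.from_rotvec(-N*D).as_matrix();p=C0+Q@(g-C0);e=Q@d;print(round(D,2),np.round([*((p-g)/.5),(np.arctan2(e[1],e[0])-.027)/np.radians(120)],3).tolist(),"roll",np.round((Q@np.cross([0,0,1],d))[2],2),"pitch",np.round(e[2],2))
E
```

```text
0.08 [0.0, 0.011, 0.002, -0.031] roll 0.04 pitch -0.01
0.16 [0.001, 0.022, 0.004, -0.062] roll 0.09 pitch -0.02
0.24 [0.003, 0.032, 0.007, -0.093] roll 0.13 pitch -0.04
0.32 [0.005, 0.042, 0.01, -0.123] roll 0.17 pitch -0.06
0.4 [0.008, 0.052, 0.013, -0.153] roll 0.21 pitch -0.08
0.48 [0.012, 0.062, 0.017, -0.183] roll 0.25 pitch -0.1
0.56 [0.016, 0.071, 0.022, -0.212] roll 0.28 pitch -0.13
0.64 [0.021, 0.079, 0.027, -0.241] roll 0.32 pitch -0.16
0.72 [0.027, 0.088, 0.032, -0.269] roll 0.35 pitch -0.19
0.8 [0.033, 0.095, 0.037, -0.298] roll 0.38 pitch -0.22
0.88 [0.04, 0.102, 0.042, -0.325] roll 0.4 pitch -0.25
0.96 [0.047, 0.108, 0.048, -0.353] roll 0.42 pitch -0.29
1.04 [0.054, 0.113, 0.054, -0.38] roll 0.44 pitch -0.32
```

Call:
arm_command(targets=[[0, 0.011, 0.002, -0.031], [0.001, 0.022, 0.004, -0.062], [0.003, 0.032, 0.007, -0.093], [0.005, 0.042, 0.01, -0.123], [0.008, 0.052, 0.013, -0.153], [0.008, 0.052, 0.013, -0.153]])

```text
time: 17.77
tool_pos: [0.5079, 0.035, 0.1552]
ee_rot: [3.141, 0.007, -0.294]
wrist_force: [-5.7, 1.2, -2.5]
width: 0.0235
finger_force: 29.9
```

```bash
python3 - <<'E'
from plan import *
o=robot.get_obs();print(o["tool_pos"],o["ee_rot"],o["width"],o["wrist_force"],o["wrist_torque"])
s=robot.snapshot("scene");print(theta(s,cam("scene"),"pics/r11.png"))
E
```

```text
[0.50791277 0.03500688 0.15524464] [ 3.14063529  0.00695405 -0.29443955] 0.023478908269266612 [-5.73166337  1.19578579 -2.4844327 ] [ 0.53526522  1.02914255 -0.01629398]
(np.float64(1.3832815412729418), np.int64(2090))
```

The spanner swung 0.3 rad with almost no torque: it rides too high on the sloping cap. I'll swing back, then lower the hand with the prong tips on the flange, so the spanner pitches up in the pads and sits deeper.

Call:
arm_command(targets=[[-0.01, -0.015, -0.004, 0.05], [-0.015, -0.03, -0.008, 0.1], [-0.02, -0.052, -0.013, 0.153], [-0.02, -0.052, -0.013, 0.153], [-0.02, -0.052, -0.03, 0.153], [-0.018, -0.052, -0.045, 0.153], [-0.015, -0.052, -0.06, 0.153], [-0.01, -0.052, -0.065, 0.153]])

```text
time: 18.48
tool_pos: [0.5036, 0.0085, 0.1218]
ee_rot: [-3.141, 0.005, 0.026]
wrist_force: [-6.8, -0.3, -1.3]
width: 0.0237
finger_force: 30.0
```

Call:
arm_command(targets=[[0.006, 0, 0, 0], [0.012, 0, 0, 0], [0.018, 0, 0, 0], [0.024, 0, 0, 0], [0.024, 0, 0, 0]])

```text
time: 18.9
tool_pos: [0.5094, 0.009, 0.1189]
ee_rot: [-3.139, 0.022, 0.026]
wrist_force: [-15.5, 0.5, -2.7]
width: 0.0239
finger_force: 30.0
```

```bash
python3 - <<'E'
from plan import *
o=robot.get_obs();print(o["tool_pos"],o["ee_rot"],o["width"],o["wrist_force"],o["wrist_torque"])
s=robot.snapshot("scene");print(theta(s,cam("scene"),"pics/r12.png"));im=robot.snapshot("wrist")
cv2.imwrite("pics/v12.png",np.hstack([cv2.resize(im[0:300,110:450,::-1],(440,388)),cv2.resize(s[140:240,210:300,::-1],(349,388),interpolation=2)]))
E
```

```text
[0.50942952 0.00900183 0.11888577] [-3.13940839  0.02239913  0.02629828] 0.0238728060214305 [-15.45714333   0.5158637   -2.6589703 ] [0.55487349 2.75084805 0.07039032]
(np.float64(1.4194229662609275), np.int64(2134))
```

View pics/v12.png

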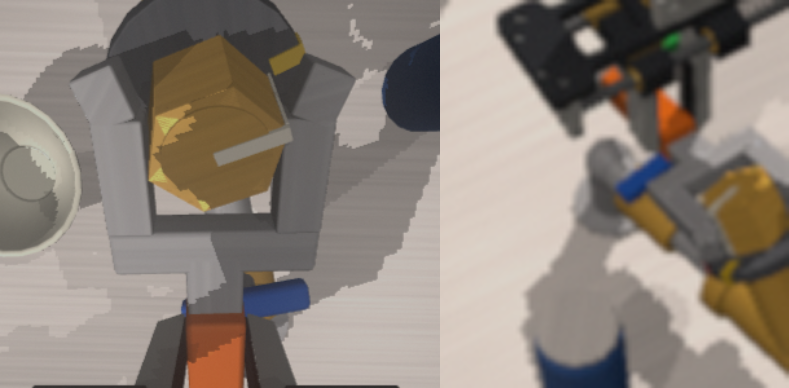

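The last picture shows the cap seated between the prongs, its corner towards the jaw's floor at (205,207), and the spanner pitched up in the pads. Now I'll swing it.

```bash
python3 - <<'E'
from plan import *
g=np.array([.5140,.0087,.123]);d=np.array([np.cos(.027),np.sin(.027),.25])
for D in np.arange(.1,1.25,.1):
    Q=R.from_rotvec(-N*D).as_matrix();p=C0+Q@(g-C0);e=Q@d;print(round(D,2),np.round([*((p-g)/.5),(np.arctan2(e[1],e[0])-.027)/np.radians(120)],3).tolist(),"roll",np.round((Q@np.cross([0,0,1],d))[2],2),"pitch",np.round(e[2],2))
E
```

```text
0.1 [-0.0, 0.015, 0.002, -0.046] roll 0.06 pitch 0.24
0.2 [0.001, 0.03, 0.005, -0.091] roll 0.11 pitch 0.22
0.3 [0.003, 0.045, 0.009, -0.135] roll 0.16 pitch 0.19
0.4 [0.007, 0.059, 0.013, -0.178] roll 0.21 pitch 0.16
0.5 [0.011, 0.072, 0.019, -0.221] roll 0.26 pitch 0.13
0.6 [0.017, 0.085, 0.025, -0.262] roll 0.3 pitch 0.09
0.7 [0.024, 0.097, 0.031, -0.303] roll 0.34 pitch 0.05
0.8 [0.032, 0.108, 0.038, -0.342] roll 0.38 pitch 0.01
0.9 [0.041, 0.118, 0.046, -0.381] roll 0.41 pitch -0.04
1.0 [0.051, 0.126, 0.054, -0.419] roll 0.43 pitch -0.09
1.1 [0.061, 0.134, 0.062, -0.457] roll 0.45 pitch -0.14
1.2 [0.072, 0.14, 0.071, -0.495] roll 0.47 pitch -0.2
```

Call:
arm_command(targets=[[0, 0.015, 0.002, -0.046], [0.001, 0.03, 0.005, -0.091], [0.003, 0.045, 0.009, -0.135], [0.007, 0.059, 0.013, -0.178], [0.011, 0.072, 0.019, -0.221], [0.011, 0.072, 0.019, -0.221]])

```text
time: 19.5
tool_pos: [0.5202, 0.0438, 0.1307]
ee_rot: [3.136, 0.007, -0.44]
wrist_force: [-6.5, -4.1, -5.3]
width: 0.0252
finger_force: 30.6
```

```bash
cat > st.py <<'E'
from plan import *
import sys
o=robot.get_obs();print(o["tool_pos"],o["ee_rot"],o["width"],o["wrist_force"],o["wrist_torque"])
s=robot.snapshot("scene");im=robot.snapshot("wrist");k=sys.argv[1]
print(theta(s,cam("scene"),f"pics/rs{k}.png"),theta(im,cam("wrist",o),f"pics/rw{k}.png"))
cv2.imwrite(f"pics/s{k}.png",s[:,:,::-1]);cv2.imwrite(f"pics/w{k}.png",im[:,:,::-1])
E
python3 st.py 13
```

```text
[0.52022991 0.04377171 0.13069763] [ 3.13576892  0.00706103 -0.43987738] 0.025182969319773048 [-6.51285821 -4.09435504 -5.30554412] [ 0.06966422  0.82186713 -0.02762296]
(np.float64(1.672282594252044), np.int64(2081)) (np.float64(1.581565464533272), np.int64(2215))
```

The spanner is turning the cap: θ≈1.58. I'll go on along the arc.

Call:
arm_command(targets=[[0.006, 0.013, 0.006, -0.041], [0.013, 0.025, 0.012, -0.082], [0.021, 0.036, 0.019, -0.121], [0.025, 0.041, 0.023, -0.141], [0.025, 0.041, 0.023, -0.141]])

```text
time: 20.02
tool_pos: [0.5329, 0.0638, 0.1418]
ee_rot: [3.134, 0.005, -0.734]
wrist_force: [-6.4, -4.0, -5.9]
width: 0.0259
finger_force: 31.4
```

```bash
python3 st.py 14
```

```text
[0.53286954 0.06382239 0.14183896] [ 3.13357693  0.00505938 -0.73437572] 0.025870061819927927 [-6.41584946 -3.97310983 -5.92730745] [ 0.06861915  0.76385164 -0.07401933]
(np.float64(2.1232647411140535), np.int64(2042)) (np.float64(1.9479902186577023), np.int64(2203))
```

θ is 1.95 by wrist and below 2.12 by scene (which reads high), so the line is at the red mark. I'll hold, relax a little, and draw the spanner back along its own length.

Call:
arm_command(targets=[[0, 0, 0, 0], [0, 0, 0, 0], [-0.003, -0.006, -0.002, 0.02], [-0.02, 0.007, -0.002, 0.02], [-0.04, 0.025, -0.002, 0.02], [-0.06, 0.043, -0.002, 0.02], [-0.08, 0.061, -0.002, 0.02], [-0.11, 0.088, -0.002, 0.02]])

```text
time: 20.78
tool_pos: [0.4801, 0.1092, 0.1437]
ee_rot: [-3.141, -0.0, -0.691]
wrist_force: [0.8, -0.3, -2.2]
width: 0.0253
finger_force: 28.3
```

Call:
arm_command(targets=[[-0.02, 0.018, 0.03, 0], [-0.04, 0.03, 0.1, 0], [-0.04, 0.03, 0.16, 0], [-0.04, 0.03, 0.16, 0]])

```text
time: 21.12
tool_pos: [0.4626, 0.1254, 0.2315]
ee_rot: [-3.131, -0.009, -0.688]
wrist_force: [1.3, 0.1, -0.7]
width: 0.0256
finger_force: 28.3
```

```bash
python3 st.py 15; python3 - <<'E'
from plan import *
# rack from top + wrist1/scene: find dark bars in top0
for n in("top",):
    im=cv2.imread(f"pics/{n}0.png");g=cv2.cvtColor(im,cv2.COLOR_BGR2HSV)
    roi=np.zeros(g.shape[:2],np.uint8);roi[245:315,395:460]=255
    m=cv2.bitwise_and(cv2.inRange(g,(0,0,0),(180,255,75)),roi)
    for b in sorted(cv2.findContours(m,0,1)[0],key=cv2.contourArea)[::-1][:4]:
        print(n,cv2.minAreaRect(b),cv2.contourArea(b))
im=robot.snapshot("wrist")
E
```

```text
[0.46264174 0.1254436  0.2315273 ] [-3.13092681 -0.00924066 -0.68790525] 0.025565166052253566 [ 1.32109953  0.13226444 -0.68365941] [ 0.07538494 -0.07012644  0.07874447]
top ((439.1438293457031, 264.116455078125), (34.29305648803711, 6.905427932739258), 20.556047439575195) 124.5
top ((420.650146484375, 300.61395263671875), (36.969520568847656, 4.194021224975586), 21.25050163269043) 99.0
top ((422.0, 254.0), (0.0, 0.0), 0.0) 0.0
top ((420.0, 257.0), (0.0, 0.0), 0.0) 0.0h.py:33: RuntimeWarning: Mean of empty slice.
  p=np.c_[a[m],b[m]];d=np.linalg.svd(p-p.mean(0),full_matrices=False)[2][0];d=d*np.sign(d@p.mean(0));return np.arctan2(-d[1],d[0]),m.sum()
  ret = um.true_divide(
Traceback (most recent call last):
  File "st.py", line 5, in <module>
    print(theta(s,cam("scene"),f"pics/rs{k}.png"),theta(im,cam("wrist",o),f"pics/rw{k}.png"))
                                                  ~~~~~^^^^^^^^^^^^^^^^^^^^^^^^^^^^^^^^^^^^^
  File "h.py", line 33, in theta
    p=np.c_[a[m],b[m]];d=np.linalg.svd(p-p.mean(0),full_matrices=False)[2][0];d=d*np.sign(d@p.mean(0));return np.arctan2(-d[1],d[0]),m.sum()
                         ~~~~~~~~~~~~~~~~~~~~~~~~~~~~~~~~~~~~~~~~~~~~~~~~~^^^
IndexError: index 0 is out of bounds for axis 0 with size 0
```

```bash
python3 - <<'E'
from plan import *
np.set_printoptions(precision=4,suppress=True)
s=robot.snapshot("scene");print("theta",theta(s,cam("scene"),"pics/rs15.png"))
t=robot.snapshot("top")
def bars(im,x0,x1,y0,y1,v):
    g=cv2.cvtColor(np.ascontiguousarray(im),cv2.COLOR_RGB2HSV);roi=np.zeros(g.shape[:2],np.uint8);roi[y0:y1,x0:x1]=255
    m=cv2.bitwise_and(cv2.inRange(g,(0,0,0),(180,255,v)),roi);out=[]
    for b in sorted(cv2.findContours(m,0,1)[0],key=cv2.contourArea)[::-1][:2]:
        r=cv2.minAreaRect(b);(cx,cy),(w,h),a=r;L=max(w,h);a=np.radians(a if w>h else a+90);d=np.array([np.cos(a),np.sin(a)])*L/2;d*=np.sign(d[0]);out.append((np.array([cx,cy])-d,np.array([cx,cy])+d,w,h))
    return out
s0=cv2.imread("pics/scene0.png")[:,:,::-1];t0=cv2.imread("pics/top0.png")[:,:,::-1]
for v in(75,90):
    print(v,"top",bars(t0,395,462,245,315,v));print(v,"scene",bars(s0,85,150,190,260,v))
T,S=cam("top"),cam("scene")
bt=sorted(bars(t0,395,462,245,315,75),key=lambda b:b[0][1]);bs=sorted(bars(s0,85,150,190,260,90),key=lambda b:b[0][1])
for i in range(2):
    for j in range(2):
        c1=(bt[i][0]+bt[i][1])/2;c2=(bs[j][0]+bs[j][1])/2;print(i,j,tri((T,*c1),(S,*c2)))
E
```

```text
theta (np.float64(2.0583082585385175), np.int64(2052))
75 top [(array([423.089 , 258.0959]), array([455.1986, 270.137 ]), 34.29305648803711, 6.905427932739258), (array([403.4223, 293.9142]), array([437.878 , 307.3137]), 36.969520568847656, 4.194021224975586)]
75 scene [(array([114.2154, 207.7231]), array([134.1539, 205.2308]), 3.7210419178009033, 20.093626022338867), (array([106.3784, 236.7297]), array([124.3784, 239.7297]), 18.248287200927734, 4.603171348571777)]
90 top [(array([419.6204, 257.0438]), array([456.4744, 270.4452]), 39.21501922607422, 7.518347263336182), (array([403.2721, 294.3003]), array([438.5965, 308.0375]), 37.90152359008789, 5.126025676727295)]
90 scene [(array([ 93.2707, 237.9695]), array([131.0655, 243.0088]), 38.12922668457031, 16.123973846435547), (array([101.65, 212.55]), array([137.77, 207.39]), 13.152186393737793, 36.48671340942383)]
0 0 (array([ 0.4639, -0.3363,  0.1834]), [np.float64(0.009702719552937857), np.float64(0.009702719552937961)])
0 1 (array([ 0.4589, -0.38  ,  0.0745]), [np.float64(0.00043065748566800823), np.float64(0.00043065748566783395)])
1 0 (array([ 0.3694, -0.3401,  0.0459]), [np.float64(0.0008126594252247094), np.float64(0.0008126594252247548)])
1 1 (array([ 0.3527, -0.3922, -0.0984]), [np.float64(0.014281216369611802), np.float64(0.014281216369611927)])
```

```bash
python3 - <<'E'
from plan import *
np.set_printoptions(precision=4,suppress=True)
T,S=cam("top"),cam("scene")
f=onz(T,438.6,263.9,.0975);n=onz(T,420.8,301,.0725);print("top",f,n,np.linalg.norm((f-n)[:2]),(f+n)/2,np.arctan2(*(f-n)[[1,0]]))
for nm,a,b,z in(("far",(420,257.3),(456.5,270.5),.0975),("near",(403.3,294.1),(438.2,307.7),.0725)):
    p,q=onz(T,*a,z),onz(T,*b,z);print(nm,p,q,np.linalg.norm(p-q),np.arctan2(q[0]-p[0],-(q[1]-p[1])))
print("scene proj of these",proj(S,f),proj(S,n))
s=cv2.imread("pics/scene0.png");h=cv2.cvtColor(s,cv2.COLOR_BGR2HSV)[...,2]
for x in(105,115,122,130):print(x,h[195:250,x].tolist())
E
```

```text
top [ 0.46   -0.3713  0.0975] [ 0.3712 -0.3325  0.0725] 0.09690295341721782 [ 0.4156 -0.3519  0.085 ] -0.41166596495430763
far [ 0.4761 -0.3282  0.0975] [ 0.444  -0.4125  0.0975] 0.0902000387447196 -0.3639373485808917
near [ 0.388  -0.2913  0.0725] [ 0.355  -0.3733  0.0725] 0.08840241851903485 -0.38347469300220327
scene proj of these [112.6475 234.6502] [119.5882 203.7015]
105 [203, 202, 202, 203, 203, 204, 203, 200, 179, 132, 95, 88, 79, 84, 147, 191, 202, 202, 203, 203, 202, 200, 202, 202, 204, 203, 202, 201, 199, 200, 202, 203, 201, 198, 183, 157, 142, 137, 134, 122, 102, 93, 97, 87, 76, 91, 120, 134, 136, 135, 135, 135, 134, 134, 135]
115 [204, 204, 204, 204, 204, 203, 199, 168, 120, 92, 77, 70, 78, 92, 103, 121, 157, 191, 190, 178, 167, 156, 154, 154, 154, 154, 154, 154, 153, 154, 154, 155, 153, 154, 154, 154, 154, 152, 136, 108, 94, 90, 80, 75, 84, 93, 96, 96, 97, 97, 96, 97, 96, 98, 107]
122 [204, 204, 203, 202, 203, 200, 173, 125, 93, 78, 71, 78, 89, 96, 96, 97, 96, 97, 96, 96, 97, 96, 98, 112, 138, 152, 154, 154, 154, 154, 153, 154, 154, 154, 153, 153, 152, 135, 108, 94, 92, 81, 71, 70, 69, 73, 82, 91, 96, 96, 97, 96, 97, 96, 97]
130 [200, 184, 169, 154, 139, 124, 104, 91, 77, 70, 83, 106, 119, 122, 120, 113, 99, 83, 78, 83, 91, 96, 112, 138, 151, 153, 153, 153, 153, 153, 153, 153, 152, 153, 152, 151, 133, 110, 115, 107, 83, 77, 103, 126, 133, 135, 134, 134, 134, 135, 133, 132, 125, 104, 80]
```

Call:
arm_command(targets=[[-0.02, -0.08, 0.05, 0.06], [-0.04, -0.16, 0.1, 0.12], [-0.06, -0.24, 0.14, 0.129], [-0.08, -0.32, 0.15, 0.129], [-0.09, -0.4, 0.15, 0.129], [-0.1, -0.46, 0.15, 0.129], [-0.1, -0.5, 0.15, 0.129], [-0.1, -0.52, 0.15, 0.129]])

```text
time: 22.03
tool_pos: [0.4092, -0.1402, 0.297]
ee_rot: [3.14, 0.003, -0.426]
wrist_force: [-0.2, 0.2, -3.0]
width: 0.0255
finger_force: 28.3
```

Call:
arm_command(targets=[[0, 0, 0, 0], [0, 0, 0, 0]])

```text
time: 22.2
tool_pos: [0.4101, -0.136, 0.2976]
ee_rot: [-3.14, 0.003, -0.421]
wrist_force: [-0.2, 0.3, -1.8]
width: 0.0253
finger_force: 28.3
```

```bash
python3 - <<'E'
from plan import *
np.set_printoptions(precision=4,suppress=True)
o=robot.get_obs();print(o["tool_pos"],o["ee_rot"],o["width"]);im=robot.snapshot("wrist");c=cam("wrist",o);np.save("w16.npy",c[3]);cv2.imwrite("pics/w16.png",im[:,:,::-1])
for P in((.4654,-.36,.0975),(.376,-.3246,.0725)):print(proj(c,P))
E
```

```text
[ 0.4101 -0.136   0.2976] [-3.1404  0.0034 -0.4207] 0.02527569625338755
[457.2536  47.7324]
[438.4997 142.7916]
```

```bash
python3 - <<'E'
from plan import *
np.set_printoptions(precision=4,suppress=True)
f,cx,cy,_=cam("wrist");c=(f,cx,cy,np.load("w16.npy"));ci=robot.camera_info("wrist");t=(f,cx,cy,np.array(ci["T_tool_cam"]))
for k in("9","12","16"):
    try: im=cv2.imread(f"pics/w{k}.png")[:,:,::-1].copy()
    except Exception: continue
    b=blobs(im,(3,120,60),(14,255,255),1)[0];pts=b[:,0,:];print(k,cv2.minAreaRect(b),"front row",pts[:,1].min(),pts[pts[:,1]<pts[:,1].min()+3].mean(0))
# expected sleeve front edge in tool frame: tool z is down, so top of sleeve z=-.014
for z in(-.03,-.014,0,.01):print(z,proj(t,[.022,0,z]))
for z in(-.006,.02,-.03):print("prong tip",z,proj(t,[.112,.031,z]),proj(t,[.112,-.031,z]))
# dark gap/brightness profile ahead along central column for neck & jaw floor edge
im=cv2.imread("pics/w16.png");print(im[0:330:5,276].mean(1).astype(int).tolist());im=cv2.imread("pics/w9.png");print(im[0:330:5,276].mean(1).astype(int).tolist())
E
```

```text
9 ((276.5, 281.5), (44.99999237060547, 104.99998474121094), -0.0) front row 229 [276.     229.9302]
16 ((274.9149169921875, 285.12982177734375), (47.33202362060547, 100.75175476074219), 3.8785247802734375) front row 236 [281.4688 237.0312]
-0.03 [276.2256 239.8269]
-0.014 [276.2467 228.8561]
0 [276.2624 220.733 ]
0.01 [276.2722 215.6098]
prong tip -0.006 [343.642   36.3562] [208.2255  36.6277]
prong tip 0.02 [334.4716  47.1836] [217.5376  47.4142]
prong tip -0.03 [355.1203  22.8041] [196.5713  23.1282]
[168, 171, 171, 175, 176, 176, 169, 175, 174, 175, 174, 175, 174, 177, 176, 176, 176, 177, 177, 178, 178, 179, 179, 181, 179, 177, 180, 178, 180, 179, 178, 180, 176, 74, 104, 107, 106, 102, 102, 102, 101, 101, 100, 100, 99, 100, 102, 100, 61, 86, 111, 111, 110, 109, 108, 109, 109, 109, 109, 100, 101, 100, 100, 101, 102, 100]
[111, 114, 85, 79, 81, 85, 77, 120, 121, 122, 125, 131, 130, 125, 124, 123, 121, 119, 67, 116, 112, 112, 113, 105, 87, 92, 91, 87, 131, 151, 152, 72, 132, 134, 130, 130, 131, 133, 129, 128, 127, 128, 128, 128, 96, 92, 65, 80, 82, 82, 82, 81, 81, 78, 85, 99, 98, 98, 98, 97, 97, 98, 96, 95, 97, 97][ WARN:0@0.027] global loadsave.cpp:275 findDecoder imread_('pics/w12.png'): can't open/read file: check file path/integrity
```

Rest centre comes out at (0.416,-0.352), heading about −0.39, far bar the higher; bar separation 97 mm and lengths 90/88 mm agree with the text. The spanner slipped about 4 mm back in the pads. I'll carry it over and lower it.

Call:
arm_command(targets=[[0.005, -0.07, -0.02, 0.017], [0.01, -0.15, -0.06, 0.017], [0.02, -0.23, -0.1, 0.017], [0.03, -0.3, -0.15, 0.017], [0.033, -0.37, -0.2, 0.017], [0.033, -0.42, -0.25, 0.017], [0.033, -0.441, -0.3, 0.017], [0.033, -0.441, -0.335, 0.017]])

```text
time: 22.92
tool_pos: [0.4266, -0.3569, 0.1272]
ee_rot: [-3.14, 0.005, -0.384]
wrist_force: [-0.0, 1.0, -2.7]
width: 0.0255
finger_force: 28.3
```

Call:
arm_command(targets=[[0, 0, 0, 0], [0, 0, -0.02, 0], [0, 0, -0.035, 0], [0, 0, -0.045, 0], [0, 0, -0.055, 0], [0, 0, -0.062, 0], [0, 0, -0.062, 0]])

```text
time: 23.5
tool_pos: [0.4279, -0.3569, 0.1018]
ee_rot: [3.141, -0.003, -0.383]
wrist_force: [0.3, 1.5, 0.0]
width: 0.0238
finger_force: 29.9
```

```bash
python3 - <<'E'
from plan import *
np.set_printoptions(precision=4,suppress=True)
o=robot.get_obs();print(o["tool_pos"],o["ee_rot"],o["width"],o["wrist_force"],o["wrist_torque"])
for n in("top","scene"):
    im=robot.snapshot(n);cv2.imwrite(f"pics/{n}17.png",im[:,:,::-1])
    for b in blobs(im,(3,130,70),(13,255,255),2):print(n,cv2.minAreaRect(b))
E
```

```text
[ 0.4279 -0.3569  0.1018] [ 3.1412 -0.0028 -0.3834] 0.023760528035533097 [0.2884 1.4655 0.0313] [ 0.1603 -0.0618 -0.0015]
top ((426.2846374511719, 295.3769226074219), (9.798744201660156, 18.729244232177734), 29.74488067626953)
top ((397.50006103515625, 205.50003051757812), (12.727920532226562, 5.656853675842285), 45.0)
scene ((109.40001678466797, 218.80003356933594), (14.310833930969238, 9.838699340820312), 63.43495178222656)
scene ((471.4400329589844, 41.58000183105469), (15.800002098083496, 4.400000095367432), 36.86989974975586)
```

Call:
arm_command(targets=[[0, 0, -0.004, 0], [0, 0, -0.008, 0], [0, 0, -0.01, 0], [0, 0, -0.01, 0]])

```text
time: 23.93
tool_pos: [0.4279, -0.3572, 0.101]
ee_rot: [3.141, -0.004, -0.384]
wrist_force: [-4.2, 8.1, 17.3]
width: 0.0237
finger_force: 30.0
```

Call:
arm_command(targets=[[0, 0, 0, 0], [0, 0, 0, 0], [0, 0, 0, 0], [0, 0, 0, 0], [0, 0, 0, 0], [0, 0, 0.03, 0], [0, 0, 0.08, 0], [0, 0, 0.15, 0]], claw=0.3)

```text
time: 24.6
tool_pos: [0.4251, -0.3556, 0.1673]
ee_rot: [-3.138, 0.008, -0.385]
wrist_force: [0.3, -0.6, -0.7]
width: 0.0657
finger_force: 0.0
```

Call:
arm_command(targets=[[-0.05, 0.08, 0.1, 0], [-0.07, 0.15, 0.16, 0], [-0.07, 0.22, 0.2, 0], [-0.07, 0.3, 0.2, 0], [-0.07, 0.38, 0.2, 0], [-0.07, 0.42, 0.2, 0], [-0.07, 0.42, 0.2, 0]])

```text
time: 25.18
tool_pos: [0.392, -0.1416, 0.2723]
ee_rot: [-3.139, -0.003, -0.377]
wrist_force: [0.2, 1.0, 0.5]
width: 0.0658
finger_force: 0.0
```

```bash
python3 - <<'E'
from plan import *
np.set_printoptions(precision=4,suppress=True)
o=robot.get_obs();print(o["tool_pos"],o["ee_rot"],o["width"],o["time"])
u={};
for n in("top","scene","wrist"):
    im=robot.snapshot(n);cv2.imwrite(f"pics/{n}18.png",im[:,:,::-1])
    b=blobs(im,(3,130,70),(13,255,255),1)[0];r=cv2.minAreaRect(b);u[n]=(r[0],cv2.boxPoints(r));print(n,r)
    if n=="scene":print("theta",theta(im,cam(n)))
T,S,W=cam("top"),cam("scene"),cam("wrist",o)
print(tri((T,*u["top"][0]),(S,*u["scene"][0])),tri((T,*u["top"][0]),(W,*u["wrist"][0])))
P=np.array([onz(T,*q,.105) for q in u["top"][1]]);m=P.mean(0);d=np.linalg.svd((P-m)[:,:2])[2][0];d*=np.sign(d[0]);print("top sleeve",m,np.arctan2(d[1],d[0]),np.ptp((P-m)[:,:2]@d))
def ends(bx):
    bx=sorted(bx.tolist(),key=lambda q:q[1]);return np.mean(bx[:2],0),np.mean(bx[2:],0)
a,b=ends(u["top"][1]),ends(u["scene"][1])
for i in(0,1):
    for j in(0,1):print(i,j,tri((T,*a[i]),(S,*b[j])))
E
```

```text
[ 0.392  -0.1416  0.2723] [-3.139  -0.0027 -0.3766] 0.06580670348926622 25.1833
top ((429.087646484375, 287.4278564453125), (11.676482200622559, 35.232513427734375), 23.96249008178711)
scene ((114.55404663085938, 210.67568969726562), (13.1519193649292, 28.76982307434082), 9.462321281433105)
theta (np.float64(1.9385247973159665), np.int64(1438))
wrist ((463.3529968261719, 104.08824157714844), (34.1975212097168, 95.55902862548828), 14.03624439239502)
(array([ 0.4052, -0.3458,  0.1016]), [np.float64(0.0004616222508264863), np.float64(0.0004616222508264818)]) (array([ 0.4043, -0.3506,  0.0835]), [np.float64(0.00025037661222107176), np.float64(0.000250376612220933)])
top sleeve [ 0.4057 -0.3444  0.105 ] -0.4585092109034691 0.0835360295989353
0 0 (array([ 0.4482, -0.3253,  0.2068]), [np.float64(0.006743813083461456), np.float64(0.0067438130834614725)])
0 1 (array([ 0.4429, -0.3621,  0.1082]), [np.float64(0.000372531301735511), np.float64(0.00037253130173543807)])
1 0 (array([ 0.3676, -0.3285,  0.0978]), [np.float64(0.00035392260174594474), np.float64(0.0003539226017457769)])
1 1 (array([ 0.3528, -0.3714, -0.0277]), [np.float64(0.009425014189913285), np.float64(0.009425014189913265)])
```

Call:
arm_command(targets=[[0.06, 0.05, 0, 0.05], [0.11, 0.1, 0, 0.11], [0.16, 0.15, 0, 0.17], [0.21, 0.2, 0, 0.23], [0.26, 0.25, 0, 0.285], [0.32, 0.28, 0, 0.285], [0.33, 0.28, 0, 0.285], [0.33, 0.28, 0, 0.285]])

```text
time: 26.0
tool_pos: [0.5582, -0.0083, 0.2677]
ee_rot: [-3.141, 0.005, 0.212]
wrist_force: [-1.4, -0.5, 0.8]
width: 0.0659
finger_force: 0.0
```

```bash
python3 - <<'E'
from plan import *
np.set_printoptions(precision=4,suppress=True)
o=robot.get_obs();print(o["tool_pos"],o["ee_rot"],o["time"])
im=robot.snapshot("wrist");W=cam("wrist",o);print("theta w",theta(im,W,"pics/rw19.png"))
f,cx,cy,_=W;W18=(f,cx,cy,None)
A={}
for n in("top","scene"):
    im=robot.snapshot(n);b=blobs(im,(3,130,70),(13,255,255),1)[0];r=cv2.minAreaRect(b);bx=sorted(cv2.boxPoints(r).tolist(),key=lambda q:q[1]);A[n]=(np.mean(bx[:2],0),np.mean(bx[2:],0));print(n,r)
    if n=="scene":print("theta s",theta(im,cam(n)))
T,S=cam("top"),cam("scene");far=tri((T,*A["top"][0]),(S,*A["scene"][1]));near=tri((T,*A["top"][1]),(S,*A["scene"][0]));print(far,near)
v=far[0]-near[0];print("tilt",np.arctan2(v[2],np.hypot(*v[:2])),np.arctan2(v[1],v[0]),np.linalg.norm(v))
# expected pixels of the sleeve's top face if on the rest (tilt .245) vs level, in scene
d=np.array([np.cos(-.42),np.sin(-.42),0]);O=np.array([.417,-.3505,.085])
for t in(0,.245):
    e=np.cos(t)*d+[0,0,np.sin(t)];n_=np.array([0,0,np.cos(t)])-np.sin(t)*d
    print(t,[proj(c,O+e*x+n_*.024) for c in(T,S) for x in(-.055,.03)])
print(A)
E
```

```text
[ 0.5582 -0.0083  0.2677] [-3.141   0.0046  0.2115] 26.0
theta w (np.float64(1.9057235617209494), np.int64(2451))
top ((429.821044921875, 287.86126708984375), (9.88540267944336, 35.03826141357422), 23.749494552612305)
scene ((113.59017181396484, 210.5082244873047), (11.407504081726074, 28.06608009338379), 5.19442892074585)
theta s (np.float64(1.9397812061109925), np.int64(1544))
(array([ 0.442 , -0.3624,  0.1086]), [np.float64(0.0005996828829441477), np.float64(0.000599682882944101)]) (array([ 0.3665, -0.3315,  0.0987]), [np.float64(0.0016398563272041458), np.float64(0.0016398563272040615)])
tilt 0.12131305472281756 -0.38925260454946864 0.0821646601088532
0 [array([423.2387, 304.4159]), array([436.7491, 270.7216]), array([115.4962, 193.6491]), array([112.1975, 225.3168])]
0.245 [array([420.9232, 305.4581]), array([436.5435, 273.4715]), array([117.6925, 195.2823]), array([111.4363, 221.3441])]
{'top': (array([436.8767, 271.8257]), array([422.7654, 303.8968])), 'scene': (array([114.8607, 196.5328]), array([112.3197, 224.4836]))}
```

```bash
python3 - <<'E'
from plan import *
np.set_printoptions(precision=3,suppress=True)
f,cx,cy,_=cam("wrist")
def marks(im,c,lo,hi):
    g=np.linspace(-.04,.04,401);a,b=np.meshgrid(g,g,indexing='ij');P=C0-.018*N+a[...,None]*XP+b[...,None]*Y
    _,_,_,T=c;q=(P-T[:3,3])@T[:3,:3];u=(cx-f*q[...,0]/q[...,2]).astype(np.float32);v=(cy+f*q[...,1]/q[...,2]).astype(np.float32)
    h=cv2.cvtColor(cv2.remap(np.ascontiguousarray(im),u,v,1),cv2.COLOR_RGB2HSV);r=np.hypot(a,b);ang=np.arctan2(-b,a)
    m=cv2.inRange(h,lo,hi).astype(bool)&(r>.025)&(r<.036)&(ang>.8)&(ang<2.6);return np.arctan2(-b[m].mean(),a[m].mean()),m.sum(),r[m].mean()
o=robot.get_obs();im=robot.snapshot("wrist");c=cam("wrist",o)
for nm,i,cc in(("w2",cv2.imread("pics/w2.png")[:,:,::-1],(f,cx,cy,np.load("w2.npy"))),("w3",cv2.imread("pics/w3.png")[:,:,::-1],(f,cx,cy,np.load("w3.npy"))),("now",im,c)):
    print(nm,"red",marks(i,cc,(0,150,60),(8,255,255)),marks(i,cc,(172,150,60),(180,255,255)),"yellow",marks(i,cc,(20,140,60),(32,255,255)))
print(theta(im,c))
E
```

```text
w2 red (np.float64(2.025970686468396), np.int64(911), np.float64(0.030370376232438646)) (np.float64(nan), np.int64(0), np.float64(nan)) yellow (np.float64(1.3142908717735458), np.int64(1243), np.float64(0.029990243009358833))
w3 red (np.float64(2.0400995409539338), np.int64(588), np.float64(0.031082102657662057)) (np.float64(nan), np.int64(0), np.float64(nan)) yellow (np.float64(1.3323166993007256), np.int64(1119), np.float64(0.02977900709387042))
now red (np.float64(2.0388559634830052), np.int64(851), np.float64(0.029704021778331757)) (np.float64(nan), np.int64(0), np.float64(nan)) yellow (np.float64(1.3158457656336457), np.int64(1246), np.float64(0.029979812388854117))
(np.float64(1.9027466273740554), np.int64(2402))<stdin>:8: RuntimeWarning: Mean of empty slice.
  ret = ret.dtype.type(ret / rcount)
```

Call:
arm_command(targets=[[-0.06, -0.06, 0.02, -0.05], [-0.12, -0.13, 0.04, -0.1], [-0.18, -0.2, 0.04, -0.16], [-0.24, -0.27, 0.04, -0.22], [-0.3, -0.34, 0.04, -0.285], [-0.36, -0.42, 0.04, -0.285], [-0.36, -0.46, 0.04, -0.285], [-0.36, -0.48, 0.04, -0.285]])

```text
time: 26.87
tool_pos: [0.3728, -0.251, 0.2917]
ee_rot: [3.138, -0.002, -0.392]
wrist_force: [1.1, 0.1, -0.4]
width: 0.0654
finger_force: 0.0
```

Call:
arm_command(targets=[[-0.06, -0.12, 0, 0], [-0.06, -0.12, 0, 0], [-0.06, -0.12, 0, 0]])

```text
time: 27.12
tool_pos: [0.3435, -0.3106, 0.2907]
ee_rot: [3.139, 0.0, -0.392]
wrist_force: [0.8, 1.1, -0.1]
width: 0.0656
finger_force: 0.0
```

```bash
python3 - <<'E'
from plan import *
np.set_printoptions(precision=4,suppress=True)
f,cx,cy,_=cam("wrist");o=robot.get_obs();W=cam("wrist",o);im=robot.snapshot("wrist");cv2.imwrite("pics/w20.png",im[:,:,::-1]);print(o["tool_pos"],o["ee_rot"])
b=blobs(im,(3,130,70),(13,255,255),1)[0];r=cv2.minAreaRect(b);print(r);bx=sorted(cv2.boxPoints(r).tolist(),key=lambda q:q[1]);fa,ne=np.mean(bx[:2],0),np.mean(bx[2:],0)
print("far",fa,"near",ne);d=np.array([np.cos(-.42),np.sin(-.42),0]);O=np.array([.417,-.3505,.085])
for t in(0,.12,.245,.35):
    e=np.cos(t)*d+[0,0,np.sin(t)];n_=np.array([0,0,np.cos(t)])-np.sin(t)*d;A,B=proj(W,O+e*.03+n_*.024),proj(W,O-e*.055+n_*.024);print(t,A,B,"len",np.linalg.norm(A-B))
T=cam("top");print(tri((W,*fa),(T,436.88,271.83)),tri((W,*ne),(T,422.77,303.9)))
ang=[]
for y in range(int(fa[1])+5,int(ne[1])-4,8):
    m=cv2.inRange(cv2.cvtColor(im,cv2.COLOR_RGB2HSV)[y:y+1],(3,130,70),(13,255,255))[0];x=np.where(m)[0];print(y,x.min(),x.max(),end="; ")
E
```

```text
[ 0.3435 -0.3106  0.2907] [ 3.1391  0.0002 -0.3924]
((286.0, 122.0), (82.0, 22.0), 90.0)
far [286.  81.] near [286. 163.]
0 [285.4882  77.3658] [282.8055 164.1214] len 86.79700780469454
0.12 [285.4806  80.3768] [282.6058 165.5906] len 85.26227878252408
0.245 [285.4466  84.0507] [282.426  166.2195] len 82.22428939151894
0.35 [285.3975  87.5138] [282.298  166.0686] len 78.61591790525313
(array([ 0.4414, -0.362 ,  0.1112]), [np.float64(0.0005248860604140859), np.float64(0.0005248860604142284)]) (array([ 0.3656, -0.3312,  0.0943]), [np.float64(0.0009311801906390955), np.float64(0.0009311801906391361)])
86 275 297; 94 275 297; 102 275 296; 110 275 296; 118 276 296; 126 276 296; 134 276 296; 142 276 296; 150 276 296; 158 276 295;
```

```bash
python3 - <<'E'
import cv2,numpy as np
for n in("rw14","rw19","rs14","rs15"):
    w=cv2.imread(f"pics/{n}.png");h=cv2.cvtColor(w,cv2.COLOR_BGR2HSV)
    for s,v in((90,110),(70,140),(60,160)):
        m=((h[...,1]<s)&(h[...,2]>v)).astype(np.uint8)*255
        yy,xx=np.mgrid[:221,:221];m[np.hypot(xx-110,yy-110)>95]=0
        cs=cv2.findContours(m,0,1)[0]
        if not cs:continue
        c=max(cs,key=cv2.contourArea);(x,y),(a,b),g=cv2.minAreaRect(c)
        M=np.zeros_like(m);cv2.drawContours(M,[c],-1,255,-1);p=np.argwhere(M)  # rows down = -XP, cols right = -Y
        d=np.linalg.svd(p-p.mean(0),full_matrices=False)[2][0];d*=np.sign(d@(p.mean(0)-110))
        # median-edge fit: per column centre of the mask, middle part only
        cols=np.unique(p[:,1]);cols=cols[len(cols)//6:-len(cols)//6];ce=[p[p[:,1]==k,0].mean() for k in cols];k=np.polyfit(cols,ce,1)[0]
        print(n,s,v,"pca",round(float(np.arctan2(d[1],-d[0])),3),"colfit",round(float(np.pi/2+np.arctan(k)),3),"rect",np.round((a,b),0),round(g,1),"area",len(p))
E
```

```text
rw14 90 110 pca 2.009 colfit 2.024 rect [100.  31.] 25.3 area 2814
rw14 70 140 pca 1.957 colfit 1.934 rect [99. 27.] 25.9 area 2317
rw14 60 160 pca 1.955 colfit 1.923 rect [98. 26.] 26.6 area 2087
rw19 90 110 pca 1.986 colfit 2.001 rect [100.  34.] 22.3 area 3012
rw19 70 140 pca 1.996 colfit 1.999 rect [98. 30.] 24.8 area 2638
rw19 60 160 pca 2.003 colfit 2.001 rect [98. 24.] 25.0 area 2149
rs14 90 110 pca 2.13 colfit 2.071 rect [74. 70.] 61.1 area 2235
rs14 70 140 pca -2.46 colfit 0.734 rect [14. 64.] 39.8 area 525
rs14 60 160 pca -2.45 colfit 0.735 rect [10. 54.] 39.8 area 345
rs15 90 110 pca 2.078 colfit 2.076 rect [97. 70.] 12.4 area 2316
rs15 70 140 pca -2.401 colfit 0.745 rect [ 7. 38.] 45.0 area 175
```

A cleaner line fit gives θ≈2.0, every estimate lies inside 1.83–2.17, and the spanner lies centred with about 0.2 rad tilt. Handing in.

```bash
python3 -c "
from bench import robot
o=robot.get_obs();print(o['time'],o['tool_pos'],o['qvel'].round(3) if hasattr(o['qvel'],'round') else o['qvel'])
print(robot.close_job())"
```

```text
27.1667 [ 0.34467491 -0.30869694  0.29082164] [ 0.058 -0.011  0.001  0.025  0.009  0.016]
the job is handed in; nothing more can be done
None
```

I handed the job in at 27 s. The cap was turned to the yellow mark by pressing the closed fingers on it (a plain grip slipped), then tightened with the spanner to about 2.0 rad at the red mark, and the spanner was left centred on the two-bar rest; no verdict came back.

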